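# Change over the vacuum fettling plate

## Task

Change over the vacuum fettling plate: stand the finished white ramekin from the pad on the free part of the ware board, then with the scraper block scrape all the clay chips off the plate into its trough (keep your fingers off chips on the plate), and put the scraper back on its mat, standing on its foot along the mat. Then stand the raw brown ramekin, mouth down as it is, centred on the black pad, and only after that turn the vacuum knob until its white pointer lines up with the red mark and slide the clear guard fully home over it. Leave the blue ramekin, the jar and the tin where they are.

Things in the scene. Friction and masses are not known exactly. Their poses are not given: they have to be found in the camera images.
- station: Vacuum fettling plate, fixed. Origin on the bench under the pad centre, z up. In its frame (mm): steel plate x -95..85, y -80..80, top at z 45; grey lips 10 thick, top at z 57, along its x -95 end and both y sides; open edge at x 85; beyond it the chip trough x 85..165, y -80..80, floor z 6, far wall 7 thick to z 52, end walls to z 57. So +x points from the pad over the open edge to the trough.
- pad (a point): Centre of the flush round black rubber vacuum pad, 84 mm across, at plate height (45 mm above the bench); the pad does not stand above the steel.
- scraper: Scraper block standing on its foot: orange steel-edged foot 100 long (its x), 46 wide (y), 20 mm high; on it a pale wooden rib 64 long (x), 22 thick (y), 20 to 62 mm above the underside. About 0.26 kg, mostly foot. Origin: centre of the underside, z up. Grip the rib along its y (TCP 47 mm above the underside: fingertips 8 mm clear of the foot); push it broadside along its y.
- tool_mat: Black rubber mat, 130 (its x) by 74 mm (its y), 3 mm thick, fixed to the bench: the scraper's place, its 100 mm length along the mat's x. Origin: centre of the underside.
- raw_ramekin: The next ramekin: raw clay, matt grey-brown with a darker casting seam, straight-sided, 62 mm in diameter, 46 mm high, about 0.16 kg, standing mouth down (closed bottom up) somewhere along the ware board. Origin: centre of its lower face (the mouth), z up. It behaves as a solid cylinder; grip it across its diameter from above.
- finished: The finished ramekin: white and smooth, same size and weight as the raw one, mouth down on the vacuum pad at the start, chips lying around it. Origin: centre of its lower face, z up. Fingertips 15 mm or more above the plate pass over the chips (at most 13 mm high).
- ware_board: Wooden ware board, 280 (its x) by 110 mm (its y), 16 mm thick, fixed. The raw ramekin stands within 75 mm of its middle along x, leaving room for one more on its longer free side. Origin: centre of the underside.
- glazed: Bystander: a blue glazed ramekin of the same size on the bench beyond the trough. Origin: centre of its lower face.
- slip_jar: Bystander: jar with a white cap, 60 mm in diameter, 100 mm high. Origin: centre of its underside.
- tin: Bystander: yellow tin, 72 mm in diameter, 85 mm high. Origin: centre of its underside.
- control: Vacuum control unit, fixed: blue box 200 (its x) by 100 mm (its y), 50 mm high, knob 60 mm to the -x side of its centre, clear guard on rails along its x. Origin: centre of its underside.
- vacuum_knob (a joint): Turn of the black regulator knob, rad, 0 (off) to 4.2, growing clockwise seen from above, upright axis; starts at 0 to 0.8, stays where left (friction 0.04 N m). Round skirt 44 mm across, top 62 mm above the bench; on it an upright bar grip 38 long, 11 mm thick, up to 92 mm above the bench, lying along the line from axis to white pointer.
- knob_grip (a point): Point on the knob's axis in the bar, 86 mm above the bench: a TCP here leaves the fingertips 5 mm above the skirt. This point's x axis runs along the bar towards the white pointer.
- knob_pointer (a point): Point 28 mm from the knob's axis in the direction of the white pointer (2 mm past its tip), 54 mm above the bench. It turns with the knob.
- set_mark (a point): Middle of the red set mark, 6 mm wide, 28 mm from the knob's axis and 54 mm above the bench, on the silver ring (68 mm across) round the knob. Fixed during a run; its angle differs at each start: 0.8 to 2.8 rad of clockwise turn from where the pointer starts.
- guard (a joint): Slide of the clear plastic tamper guard, m: 0 = fully open (on the control unit's +x end, clear of the knob), 0.1 = fully home over the knob; it grows as the guard moves to the unit's -x. Starts at 0 to 0.015, takes about 1.5 N, stays where left. A hood 72 long, 82 mm wide, roof 99 mm above the bench, open towards the knob; it passes over the knob at any angle.
- guard_handle (a point): Grip point in the yellow fin on the guard's roof, 118 mm above the bench. The fin is 12 mm thick along the control unit's x, 36 mm wide along its y, from 99 to 124 mm above the bench. It moves with the guard.
- chip0: Chip of dry clay, 22 by 16 by 11 mm with broken corners, pale, 14 g, lying on the plate at the start, or absent (None): 4 to 7 chips are there. Origin: centre of its underside as it starts.
- chip1: Chip of dry clay, 24 by 18 by 12 mm with broken corners, pale, 14 g, lying on the plate at the start, or absent (None): 4 to 7 chips are there. Origin: centre of its underside as it starts.
- chip2: Chip of dry clay, 26 by 16 by 13 mm with broken corners, pale, 14 g, lying on the plate at the start, or absent (None): 4 to 7 chips are there. Origin: centre of its underside as it starts.
- chip3: Chip of dry clay, 22 by 18 by 11 mm with broken corners, pale, 14 g, lying on the plate at the start, or absent (None): 4 to 7 chips are there. Origin: centre of its underside as it starts.
- chip4: Chip of dry clay, 24 by 16 by 12 mm with broken corners, pale, 14 g, lying on the plate at the start, or absent (None): 4 to 7 chips are there. Origin: centre of its underside as it starts.
- chip5: Chip of dry clay, 26 by 18 by 13 mm with broken corners, pale, 14 g, lying on the plate at the start, or absent (None): 4 to 7 chips are there. Origin: centre of its underside as it starts.
- chip6: Chip of dry clay, 22 by 16 by 11 mm with broken corners, pale, 14 g, lying on the plate at the start, or absent (None): 4 to 7 chips are there. Origin: centre of its underside as it starts.

How it is judged:
By the outcome, as a careful person would: the job done as asked, in the order asked, and still so for the second after the job is handed in, with the robot touching nothing.
Of chip0, chip1, chip2, chip3, chip4, chip5, chip6 only 4 to 7 are there at a start; the rules pass over those that are not, and their reading is None.
At some moment in a run one of raw_ramekin may be knocked a few centimetres aside while the robot is not near it.
Once in a run the grip may slacken for a moment while it holds something.
It also fails if it takes over 200 s, if anything falls off the work surface, if the arm or the gripper's body presses on something with over 40 N, if the wrist force passes 120 N, or if a joint passes its speed limit or range.

## Robot

A 7-joint arm with a two-finger parallel gripper is mounted at the origin on the work surface. World frame = base frame: x ahead of the robot, y to its left, z up, the work surface at z = 0. Lengths are in mm, angles in rad, forces in N, time in s.
With the tool pointing down it reaches from about 400 to 850 mm from the base axis. Payload 4.5 kg.
Tool frame: the origin (TCP) lies between the finger pads, 19 mm behind the fingertips; this is the grasp point; z points along the fingers, y is the direction in which the jaws open and shut (so a half turn about z gives the same grasp; the last joint's range is limited). The gripper opens to 85 mm and grips with 20 to 120 N. Pads are 22 mm wide; open, the fingers measure 114 mm over their backs; the gripper's body (76 mm by 85 mm) begins 54 mm behind the grasp point. The pads swing forward as they close: fully open they stand 13 mm farther back than shut.
Start: joints at [-1.127, 0.689, -0.195, 1.565, 0.157, 0.902, -0.215], TCP at [249, 573.281, 250.017] pointing down, gripper open.
Joint ranges: [-3.01, 3.01], [-0.46, 2.08], [-1.47, 1.51], [0.13, 2.56], [-1, 4.14], [0.04, 2.09], [-2.66, 2.66]. Speed limits (rad/s): [2.57, 2.57, 3.14, 3.14, 3.14, 3.14, 3.14].

## Interface

Orientations are given as a unit quaternion [w, x, y, z].
In Python, from rig import bot gives the robot as it stands. The module is installed in compiled form; this text tells all that it offers.
- The arm moves only by the tool move_arm, never from a script. Its argument "targets" is a list of rows, each an object of numbers: "x", "y", "z": the shift along the world's x, y, z in m; "ax", "ay", "az": the turn, a rotation vector about the world's x, y, z in rad; "claw": the gripper command: -1 is shut, 1 is fully open, values between are in proportion. A call has 1 to 20 rows; each row shifts and turns the pose as measured when the row begins; what a row does not reach is not made up. A row lasts 1/8 s, in which the tool goes at most 62.5 mm and 10.7 degrees, less where a joint would pass 70% of its speed; a pose out of reach is approached as far as the arm can. A call is refused whole if a number of a shift passes 0.0625 or a number of a turn 0.188, either way. A call with a gripper value outside its range is refused whole. The fingers move at their own pace and stop on an object; "squeeze" is the grip in N (left out, the last holds). Time passes only in rows, so rows that do not move let the fingers close. It gives the time, the measured TCP pose, the force and the opening at its end, in the units of the state.
- bot.observe(): the state, without advancing time (a new reading comes with each control period).
- bot.camera(name): name is "scene" or "side" or "wrist"; returns (picture, depth): 384x512x3 uint8, red, green, blue; 384x512 float32, mm along the optical axis (not along the pixel's ray), 0 where there is no reading.
- bot.calibration(name): a dict with "fx", "fy", "cx", "cy" (pixels), "D" ([k1, k2, p1, p2, k3] as OpenCV has them; the pictures are not rectified), "camera_from_world" (4x4, takes a point from world to camera coordinates); the wrist camera has in their place "tool_from_camera" (4x4, takes a point from camera to tool coordinates, whose origin is the TCP and whose axes are the flange's). Camera axes: x right, y down, z forward; pixel columns grow to the right and rows downward; lengths in mm; the calibration is good to about 2 mm. A picture is of the moment at which its call begins: read the wrist's pose just before it. calibration takes no time and is no camera call.
- bot.job_done(): hands the job in, once; it reports no verdict.
The state is a dict: "clock": time; "qpos": joint angles; "qd": joint speeds; "effort": joint torques, N m; "tcp_pos": TCP position; "tcp_rot": TCP orientation; "force": force on the tool from outside, world axes, zero at the start; "torque": the same for the moment, N m; "finger_gap": finger opening in mm.
Only numpy, scipy, OpenCV 4.12 (cv2) and the standard library are available. Lean on these libraries where they do the work, as an engineer would, in place of code of your own. Each camera call takes 0.05 s, during which the arm holds its last target.

## Working session

There is one attempt and no reset: what is moved stays moved. The work goes in short steps, Python scripts to look and compute and a tool call to move; the robot and the scene stay as the last step left them, time stands still between calls to the robot, and variables do not carry over. Pictures are saved under pics/ and viewed, and the job is handed in when it is done.

Besides the shell and the picture viewer there is one more tool, called after "Emit:" by a JSON object that holds its "method" and its "body". move_arm: Moves the arm, as the interface text tells. Its arguments: {"type":"object","properties":{"targets":{"type":"array","items":{"type":"object","properties":{"x":{"type":"number"},"y":{"type":"number"},"z":{"type":"number"},"ax":{"type":"number"},"ay":{"type":"number"},"az":{"type":"number"},"claw":{"type":"number"}}}},"squeeze":{"type":"number"}},"required":["targets"]}

```bash
mkdir -p pics; ls; cat > h.py <<'E'
import numpy as np, cv2
from scipy.spatial.transform import Rotation as R
from rig import bot
def T_cw(name,st=None):
    c=bot.calibration(name)
    if 'camera_from_world' in c: return np.linalg.inv(np.array(c['camera_from_world']))
    st=st or bot.observe()
    q=st['tcp_rot']; M=np.eye(4); M[:3,:3]=R.from_quat([q[1],q[2],q[3],q[0]]).as_matrix(); M[:3,3]=st['tcp_pos']
    return M@np.array(c['tool_from_camera'])
def K(c): return np.array([[c['fx'],0,c['cx']],[0,c['fy'],c['cy']],[0,0,1.]])
def ray(name,uv,T):
    c=bot.calibration(name)
    p=cv2.undistortPoints(np.array(uv,float).reshape(-1,1,2),K(c),np.array(c['D'],float)).reshape(-1,2)
    d=np.c_[p,np.ones(len(p))]@T[:3,:3].T
    return T[:3,3],d
def onplane(name,uv,z,T):
    o,d=ray(name,uv,T); s=(z-o[2])/d[:,2]; return o+d*s[:,None]
def cloud(name,dep,T):
    c=bot.calibration(name); v,u=np.mgrid[0:384,0:512]
    o,d=ray(name,np.c_[u.ravel(),v.ravel()],T)
    return (o+d*dep.reshape(-1,1)).reshape(384,512,3)
def snap(name,tag):
    st=bot.observe(); T=T_cw(name,st); im,dep=bot.camera(name)
    np.savez(f'pics/{tag}.npz',im=im,dep=dep,T=T)
    cv2.imwrite(f'pics/{tag}.png',cv2.resize(im[:,:,::-1],(768,576),interpolation=cv2.INTER_CUBIC)); return im,dep,T
def load(tag):
    f=np.load(f'pics/{tag}.npz'); return f['im'],f['dep'],f['T']
E
python3 - <<'E'
from h import *
for n in ['scene','side','wrist']:
    im,dep,T=snap(n,n+'0'); print(n,T.round(2).tolist())
print(bot.observe())
E
```

```text
pics
scene [[-0.76, 0.54, -0.35, 1119.86], [0.65, 0.65, -0.41, 579.92], [0.0, -0.54, -0.84, 1313.22], [0.0, 0.0, 0.0, 1.0]]
side [[0.91, -0.24, 0.34, 231.12], [-0.41, -0.56, 0.72, -793.87], [0.02, -0.79, -0.61, 803.85], [0.0, 0.0, 0.0, 1.0]]
wrist [[0.4, 0.87, 0.3, 171.16], [0.92, -0.38, -0.13, 606.35], [-0.0, 0.33, -0.94, 372.84], [0.0, 0.0, 0.0, 1.0]]
{'clock': 0.15, 'qpos': array([-1.12718492,  0.68978724, -0.19456422,  1.56610764,  0.15733728,
        0.90250452, -0.21513487]), 'qd': array([ 0.00057178, -0.00350203, -0.00045389, -0.00409761, -0.00111856,
        0.00251363,  0.00081888]), 'effort': array([-2.32410443e-03, -5.39939475e+01, -1.26879517e+00, -1.58720362e+01,
        9.19177313e-03,  6.50136819e-03,  2.83680765e-05]), 'tcp_pos': array([248.85769924, 572.80642705, 249.37107931]), 'tcp_rot': array([-8.86651750e-05,  2.03434478e-01,  9.79088308e-01, -6.99673532e-04]), 'force': array([-0.07120242, -0.14919306, -0.34176158]), 'torque': array([0.01959509, 0.01427545, 0.04541936]), 'finger_gap': 85.08860308069576}
```

View pics/scene0.png

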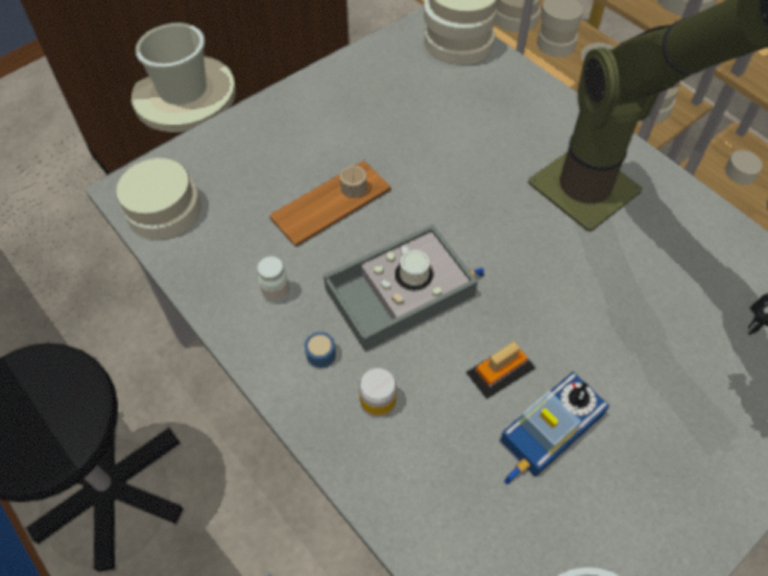

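View pics/side0.png

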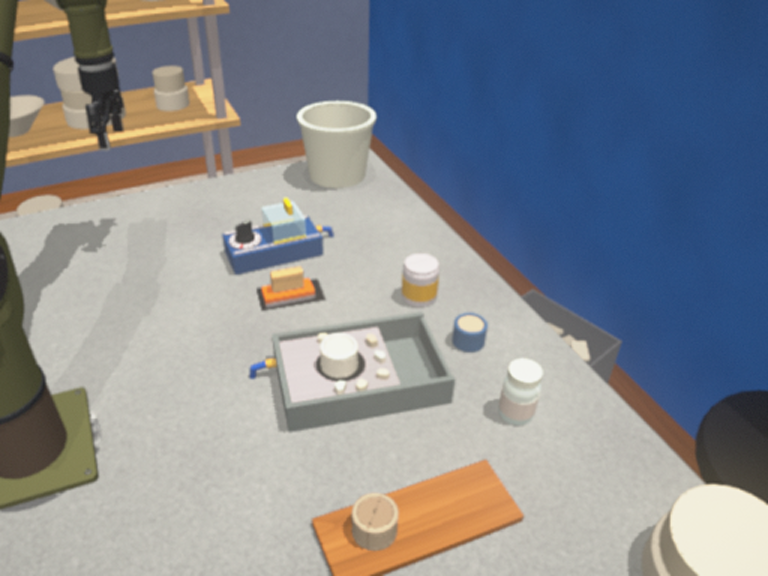

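View pics/wrist0.png

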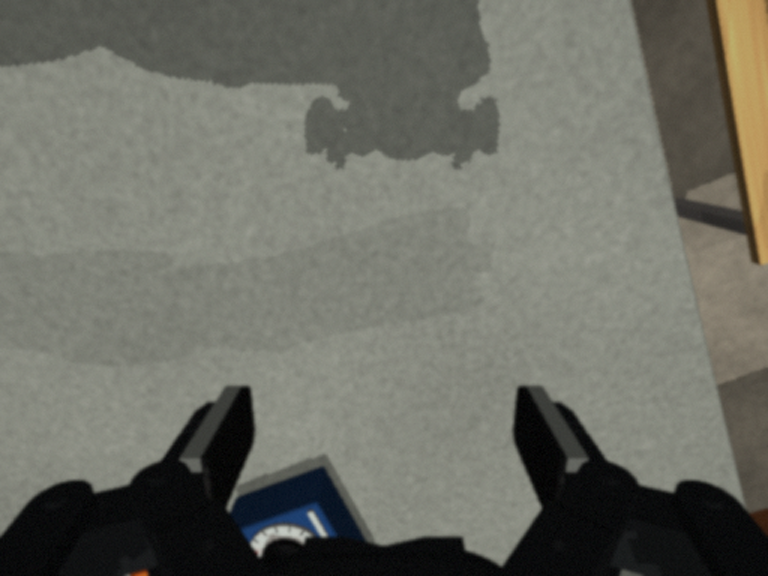

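The views show the layout; scene has the board (330,200), station (400,285), scraper (500,365) and control (555,425) in the 768-wide picture. Next I measure by cloud, projected top-down.

```bash
python3 - <<'E'
from h import *
print(bot.calibration('scene')['fx'],bot.calibration('wrist')['fx'],np.array(bot.calibration('wrist')['tool_from_camera']).round(3).tolist())
for n in ['scene','side']:
    im,dep,T=load(n+'0'); P=cloud(n,dep,T)
    # top-down: x up 200..900 , y left -450..450 at 1.25 px/mm? 
    S=0.9
    H=np.full((600,800,3),0,np.uint8); 
    x,y,z=P[...,0].ravel(),P[...,1].ravel(),P[...,2].ravel()
    c=im.reshape(-1,3)[:,::-1]
    r=(600-(x-230)*S).astype(int); q=(400-(y-60)*S).astype(int)
    ok=(dep.ravel()>0)&(r>=0)&(r<600)&(q>=0)&(q<800)&(z<200)&(z>-50)
    o=np.argsort(z[ok]); 
    for a,b,cc in zip(r[ok][o],q[ok][o],c[ok][o]): H[a:a+2,b:b+2]=cc
    for k in range(-300,500,100): cv2.putText(H,str(k),(int(400-(k-60)*S),595),0,.35,(0,255,255))
    for k in range(300,900,100): cv2.putText(H,str(k),(2,int(600-(k-230)*S)),0,.35,(0,255,255))
    cv2.imwrite(f'pics/top_{n}.png',H)
    bench=(z>-20)&(z<20)&(x>300)&(x<800)
    print(n,np.median(z[bench]))
E
```

```text
475.63320275831785 305.35222984465685 [[0.0, -0.944, -0.329, 84.641], [1.0, 0.0, -0.0, -0.325], [0.0, -0.329, 0.944, -123.597], [0.0, 0.0, 0.0, 1.0]]
scene 0.6249410408192944
side -0.05819779585431206
```

View pics/top_scene.png

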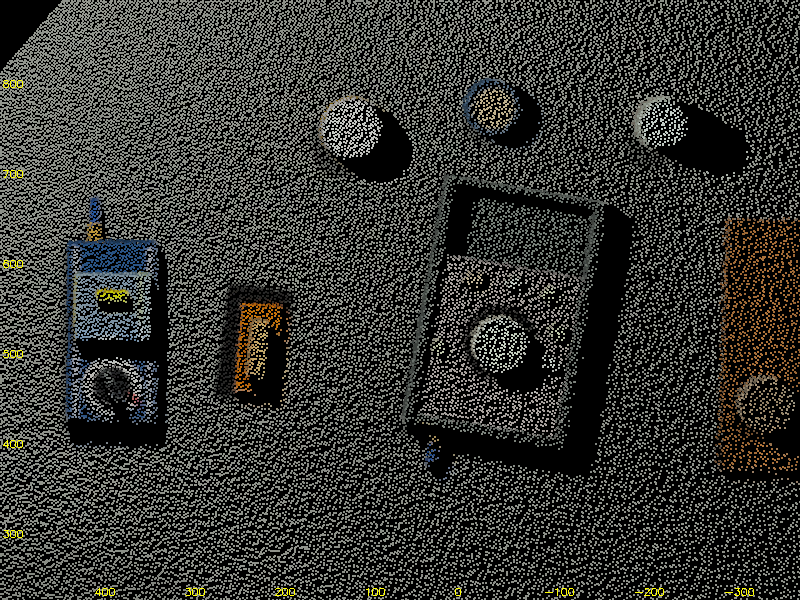

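View pics/top_side.png

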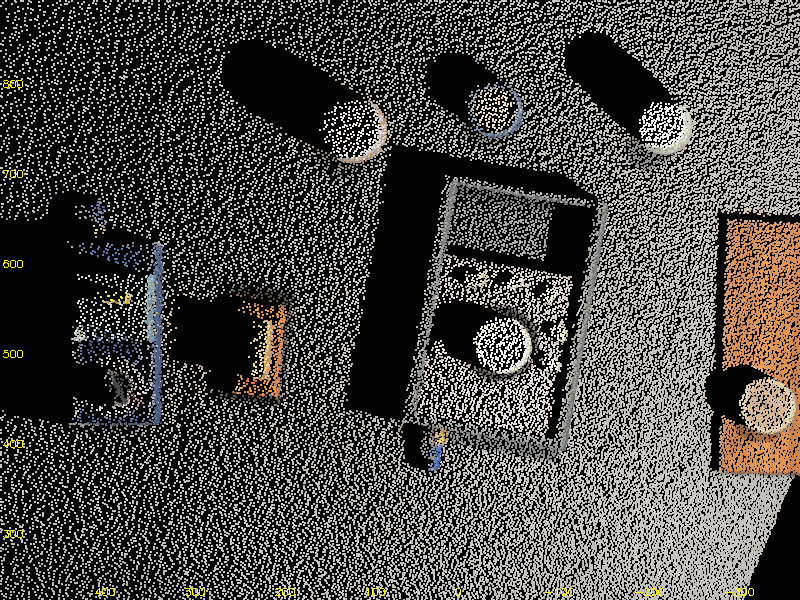

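```bash
cat > m.py <<'E'
from h import *
from scipy.optimize import least_squares
def sel(P,dep,c,r,z0,z1):
    return (dep>0)&(np.hypot(P[...,0]-c[0],P[...,1]-c[1])<r)&(P[...,2]>z0)&(P[...,2]<z1)
def top(P,dep,c,z,r,tol=6):
    m=sel(P,dep,c,r+25,z-tol,z+tol); q=P[m][:,:2]
    (cx,cy),rr=cv2.minEnclosingCircle(q.astype(np.float32))
    return (round(cx,1),round(cy,1)),round(rr,1),q.mean(0).round(1),P[m][:,2].mean().round(1),m.sum()
E
python3 - <<'E'
from m import *
for n in ['scene','side']:
    im,dep,T=load(n+'0'); P=cloud(n,dep,T)
    print(n)
    for nm,c,z,r in [('fin',(512,-50),91,31),('raw',(445,-345),62,31),('glaz',(773,-38),46,31),('jar',(755,-225),100,30),('tin',(755,120),85,36)]:
        print(nm,top(P,dep,c,z,r))
    # board
    hsv=cv2.cvtColor(im,cv2.COLOR_RGB2HSV)
    m=(dep>0)&(abs(P[...,2]-16)<4)&(P[...,0]>350)&(P[...,0]<680)&(P[...,1]<-270)&(P[...,1]>-440)&(hsv[...,1]>100)
    print('board',cv2.minAreaRect(P[m][:,:2].astype(np.float32)),P[m][:,2].mean())
    # scraper foot
    m=(dep>0)&(P[...,2]>14)&(P[...,2]<27)&(P[...,0]>430)&(P[...,0]<580)&(P[...,1]<290)&(P[...,1]>180)
    print('foot',cv2.minAreaRect(P[m][:,:2].astype(np.float32)),P[m][:,2].mean())
    m=(dep>0)&(P[...,2]>58)&(P[...,2]<72)&(P[...,0]>430)&(P[...,0]<580)&(P[...,1]<290)&(P[...,1]>180)
    print('rib',cv2.minAreaRect(P[m][:,:2].astype(np.float32)),P[m][:,2].mean())
    # station lips
    m=(dep>0)&(abs(P[...,2]-57)<3)&(P[...,0]>380)&(P[...,0]<720)&(P[...,1]<80)&(P[...,1]>-180)
    print('lips',cv2.minAreaRect(P[m][:,:2].astype(np.float32)),m.sum())
    m=(dep>0)&(abs(P[...,2]-50)<4)&(P[...,0]>380)&(P[...,0]<680)&(P[...,1]<450)&(P[...,1]>300)
    print('ctrl',cv2.minAreaRect(P[m][:,:2].astype(np.float32)),m.sum())
    m=(dep>0)&(hsv[...,2]<50)&(P[...,2]<8)&(P[...,0]>430)&(P[...,0]<590)&(P[...,1]<290)&(P[...,1]>180)
    print('mat',cv2.minAreaRect(P[m][:,:2].astype(np.float32)),P[m][:,2].mean())
E
```

```text
scene
fin ((515.6, -49.8), 32.6, array([515.5, -50.2]), np.float64(89.7), np.int64(240))
raw ((447.5, -344.3), 34.0, array([ 448.9, -344.7]), np.float64(61.5), np.int64(186))
glaz ((778.2, -42.2), 32.6, array([778.6, -41.4]), np.float64(44.7), np.int64(287))
jar ((760.7, -230.7), 28.6, array([ 760.5, -229.3]), np.float64(99.9), np.int64(201))
tin ((754.3, 115.1), 34.4, array([755.7, 115.1]), np.float64(84.5), np.int64(381))
board ((512.9324340820312, -350.68023681640625), (115.24723815917969, 280.2920837402344), 88.21772003173828) 16.086429063088673
foot ((510.43682861328125, 219.3184051513672), (46.66065979003906, 103.6654281616211), 82.65463256835938) 22.240743347346914
rib ((509.53350830078125, 220.06361389160156), (23.037464141845703, 67.09176635742188), 85.33697509765625) 64.17630107953518
lips ((550.8949584960938, -54.312225341796875), (186.12754821777344, 279.7537841796875), 79.89144134521484) 666
ctrl ((529.6309814453125, 379.8191833496094), (101.19319915771484, 202.56930541992188), 89.36497497558594) 829
mat ((528.6793823242188, 241.86636352539062), (60.72865295410156, 131.2
[... 505 characters left out ...]
6, -354.2120361328125), (111.01618194580078, 280.9444885253906), 88.23174285888672) 15.168392265835735
foot ((508.9827880859375, 217.41542053222656), (52.94423294067383, 100.87078094482422), 84.70387268066406) 21.949676100794346
rib ((508.1466979980469, 215.5226593017578), (23.668136596679688, 63.076133728027344), 82.57466888427734) 62.64966016455249
lips ((549.633544921875, -55.975860595703125), (185.89830017089844, 277.02862548828125), 79.85033416748047) 1172
ctrl ((526.2202758789062, 373.2064514160156), (201.3457794189453, 102.86312103271484), 0.19387051463127136) 542
mat ((0.0, 0.0), (0.0, 0.0), 0.0) nan<stdin>:22: RuntimeWarning: Mean of empty slice.
  ret = ret.dtype.type(ret / rcount)
```

Emit:
{"method": "move_arm", "body": {"targets": [{"x": 0.025,"y": -0.058,"az": 0.1,"claw": 1},{"x": 0.025,"y": -0.058,"az": 0.1,"claw": 1},{"x": 0.025,"y": -0.058,"az": 0.034,"claw": 1},{"x": 0.025,"y": -0.058,"claw": 1},{"x": 0.025,"y": -0.058,"claw": 1},{"x": 0.025,"y": -0.058,"claw": 1},{"x": 0.025,"y": -0.058,"claw": 1},{"x": 0.025,"y": -0.058,"claw": 1},{"x": 0.025,"y": -0.058,"claw": 1},{"x": 0.02,"y": -0.05,"claw": 1},{"x": 0.01,"y": -0.03,"claw": 1},{"claw": 1}]}}

```text
$.targets[0]: bad value
```

```bash
python3 - <<'E'
from h import *
s=bot.observe(); print(s['clock'],s['tcp_pos'],s['tcp_rot'],s['qpos'])
snap('wrist','w1'); snap('side','s1')
E
```

```text
0.15 [248.85769924 572.80642705 249.37107931] [-8.86651750e-05  2.03434478e-01  9.79088308e-01 -6.99673532e-04] [-1.12718492  0.68978724 -0.19456422  1.56610764  0.15733728  0.90250452
 -0.21513487]
```

View pics/w1.png

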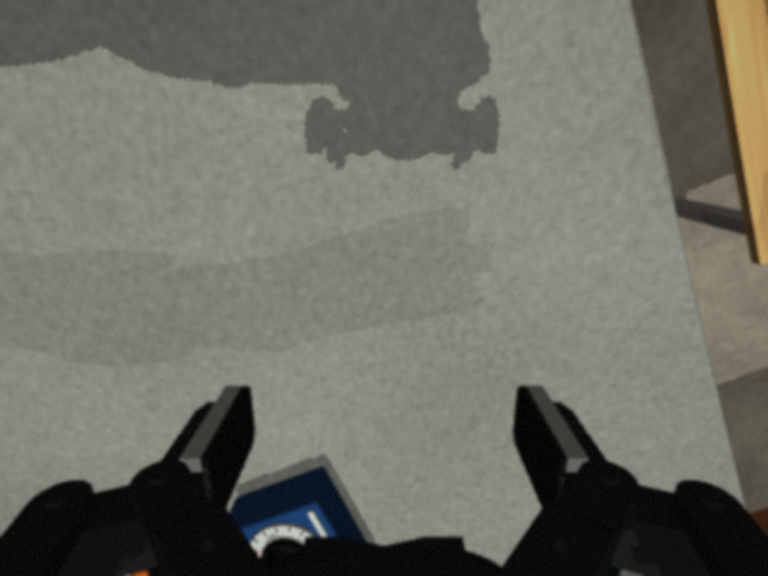

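The call was refused; perhaps every key is needed in a row.

Emit:
{"method": "move_arm", "body": {"targets": [{"x": 0.025,"y": -0.058,"z": 0,"ax": 0,"ay": 0,"az": 0.1,"claw": 1},{"x": 0.025,"y": -0.058,"z": 0,"ax": 0,"ay": 0,"az": 0.1,"claw": 1},{"x": 0.025,"y": -0.058,"z": 0,"ax": 0,"ay": 0,"az": 0.034,"claw": 1},{"x": 0.025,"y": -0.058,"z": 0,"ax": 0,"ay": 0,"az": 0,"claw": 1},{"x": 0.025,"y": -0.058,"z": 0,"ax": 0,"ay": 0,"az": 0,"claw": 1},{"x": 0.025,"y": -0.058,"z": 0,"ax": 0,"ay": 0,"az": 0,"claw": 1},{"x": 0.025,"y": -0.058,"z": 0,"ax": 0,"ay": 0,"az": 0,"claw": 1},{"x": 0.025,"y": -0.058,"z": 0,"ax": 0,"ay": 0,"az": 0,"claw": 1},{"x": 0.025,"y": -0.058,"z": 0,"ax": 0,"ay": 0,"az": 0,"claw": 1},{"x": 0.02,"y": -0.05,"z": 0,"ax": 0,"ay": 0,"az": 0,"claw": 1},{"x": 0.01,"y": -0.03,"z": 0,"ax": 0,"ay": 0,"az": 0,"claw": 1},{"x": 0,"y": 0,"z": 0,"ax": 0,"ay": 0,"az": 0,"claw": 1}]}}

```text
clock: 1.75
tcp_pos: [501.2, -31.1, 249.8]
tcp_rot: [0.002, 0.084, 0.996, 0.002]
force: [-0.2, 1.4, 0.1]
finger_gap: 85.6
```

```bash
python3 - <<'E'
from h import *
s=bot.observe(); print(s['clock'],s['tcp_pos'],s['tcp_rot'],s['qpos'])
snap('wrist','w2')
E
```

```text
1.75 [501.16397496 -31.08634302 249.78740536] [0.00170936 0.08420009 0.99644557 0.00190949] [ 0.19677336  0.54270085 -0.34933502  1.92815013  0.26916581  0.71182753
  1.09141254]
```

View pics/w2.png

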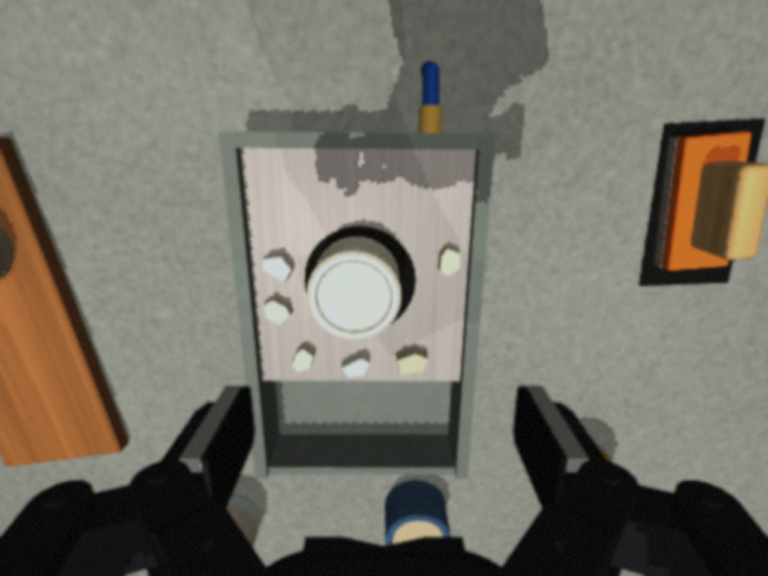

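Wrist view (768×576): white ramekin top at (355,295), six chips at (277,267),(277,310),(303,360),(357,366),(411,362),(449,262), mat/scraper at (705,200), board left. Measure them.

```bash
cat > w.py <<'E'
from m import *
def rect(q): 
    (c,(w,h),a)=cv2.minAreaRect(q.astype(np.float32)); 
    if w<h: w,h,a=h,w,a+90
    return np.round(c,1),round(w,1),round(h,1),round((a+90)%180-90,2)
E
python3 - <<'E'
from w import *
im,dep,T=load('w2'); P=cloud('wrist',dep,T); 
print('z bench',np.median(P[...,2][(dep>0)&(abs(P[...,2])<15)]))
print('fin',top(P,dep,(514,-51),91,31))
m=(dep>0)&(abs(P[...,2]-57)<4)&(P[...,0]>380)&(P[...,0]<720)&(P[...,1]<80)&(P[...,1]>-180)
r=rect(P[m][:,:2]); print('lips',r)
a=np.radians(r[3]); ex=np.array([np.cos(a),np.sin(a)]); ey=np.array([-ex[1],ex[0]])
o=r[0]-33.5*ex; print('pad from lips',o, ex)
# ramekin top by image ellipse rays at z=91: light pixels
hsv=cv2.cvtColor(im,cv2.COLOR_RGB2HSV)
# plate dark pad
Q=P[...,:2]-o; X=Q@ex; Y=Q@ey
pl=(dep>0)&(abs(P[...,2]-45)<3)&(X>-90)&(X<80)&(abs(Y)<75)
print('plate z',np.median(P[...,2][pl]))
ch=(dep>0)&(P[...,2]>49)&(P[...,2]<62)&(X>-93)&(X<84)&(abs(Y)<77)&(np.hypot(X,Y)>36)
n,l,st,ce=cv2.connectedComponentsWithStats(ch.astype(np.uint8))
for i in range(1,n):
    k=l==i
    if k.sum()>8: print('chip',X[k].min().round(),X[k].max().round(),Y[k].min().round(),Y[k].max().round(),P[...,2][k].max().round(1),k.sum(),P[k].mean(0).round(1))
# scraper & mat
reg=(dep>0)&(P[...,0]>420)&(P[...,0]<590)&(P[...,1]<300)&(P[...,1]>160)
for nm,z0,z1 in [('foot',15,25),('rib',57,68)]:
    k=reg&(P[...,2]>z0)&(P[...,2]<z1)&(hsv[...,1]>60); print(nm,rect(P[k][:,:2]),k.sum())
E
```

```text
z bench -0.15647941813975308
fin ((514.2, -53.4), 31.3, array([513. , -52.8]), np.float64(89.2), np.int64(2937))
lips (array([550.8, -57.6]), 276.8, 180.7, -9.9)
pad from lips [517.79883757 -51.84037514] [ 0.98510933 -0.1719291 ]
plate z 44.74431772329734
chip -28.0 -8.0 58.0 72.0 57.6 215 [510.3  15.3  55. ]
chip -23.0 -4.0 -69.0 -48.0 58.4 263 [ 493.6 -106.6   55.8]
chip 11.0 29.0 -71.0 -52.0 57.7 233 [ 526.7 -115.7   55. ]
chip 50.0 71.0 -52.0 -36.0 57.6 185 [ 569.2 -105.6   55. ]
chip 54.0 71.0 28.0 52.0 59.4 275 [584.9 -23.1  56.3]
chip 58.0 74.0 -14.0 7.0 58.3 205 [581.9 -66.1  55.5]
foot (array([510.1, 214.9]), 99.9, 47.3, -5.12) 2260
rib (array([510.1, 214.9]), 63.9, 22.4, -4.18) 1584
```

Emit:
{"method": "move_arm", "body": {"targets": [{"x": 0.013,"y": -0.022,"z": -0.05,"ax": 0,"ay": 0,"az": 0,"claw": 1},{"x": 0,"y": 0,"z": -0.05,"ax": 0,"ay": 0,"az": 0,"claw": 1},{"x": 0,"y": 0,"z": -0.02,"ax": 0,"ay": 0,"az": 0,"claw": 1},{"x": 0,"y": 0,"z": 0,"ax": 0,"ay": 0,"az": 0,"claw": 1}]}}

```text
clock: 2.3
tcp_pos: [515.1, -44.2, 128.3]
tcp_rot: [0.004, 0.078, 0.997, 0.005]
force: [-1.1, 0.6, -0.6]
finger_gap: 85.5
```

Emit:
{"method": "move_arm", "body": {"targets": [{"x": -0.001,"y": -0.009,"z": -0.015,"ax": -0.01,"ay": 0.009,"az": 0,"claw": 1},{"x": 0,"y": -0.003,"z": -0.016,"ax": 0,"ay": 0,"az": 0,"claw": 1},{"x": 0,"y": 0,"z": -0.006,"ax": 0,"ay": 0,"az": 0,"claw": 1}]}}

```text
clock: 2.68
tcp_pos: [515.9, -55.0, 92.2]
tcp_rot: [0.002, 0.077, 0.997, -0.0]
force: [-0.3, -0.3, -0.2]
finger_gap: 85.1
```

Emit:
{"method": "move_arm", "body": {"targets": [{"x": -0.002,"y": 0.002,"z": -0.01,"ax": 0,"ay": 0.003,"az": 0,"claw": 1},{"x": 0,"y": 0,"z": -0.002,"ax": 0,"ay": 0,"az": 0,"claw": 1},{"x": 0,"y": 0,"z": 0,"ax": 0,"ay": 0,"az": 0,"claw": -1},{"x": 0,"y": 0,"z": 0,"ax": 0,"ay": 0,"az": 0,"claw": -1},{"x": 0,"y": 0,"z": 0,"ax": 0,"ay": 0,"az": 0,"claw": -1},{"x": 0,"y": 0,"z": 0,"ax": 0,"ay": 0,"az": 0,"claw": -1},{"x": 0,"y": 0,"z": 0,"ax": 0,"ay": 0,"az": 0,"claw": -1}], "squeeze": 50}}

```text
clock: 3.55
tcp_pos: [514.5, -52.6, 80.9]
tcp_rot: [0.001, 0.076, 0.997, -0.0]
force: [-1.1, 0.0, -1.7]
finger_gap: 60.7
```

Emit:
{"method": "move_arm", "body": {"targets": [{"x": 0,"y": 0,"z": 0.02,"ax": 0,"ay": 0,"az": 0,"claw": -1},{"x": 0,"y": 0,"z": 0.04,"ax": 0,"ay": 0,"az": 0,"claw": -1},{"x": 0,"y": 0,"z": 0.04,"ax": 0,"ay": 0,"az": 0,"claw": -1},{"x": 0,"y": 0,"z": 0.03,"ax": 0,"ay": 0,"az": 0,"claw": -1}]}}

```text
clock: 4.05
tcp_pos: [511.8, -52.7, 211.7]
tcp_rot: [-0.002, 0.076, 0.997, -0.001]
force: [-0.3, -0.1, -0.7]
finger_gap: 60.5
```

```bash
python3 - <<'E'
from h import *
snap('wrist','w3'); snap('side','s3')
print(bot.observe()['tcp_pos'],bot.observe()['finger_gap'])
E
```

```text
[513.67287183 -52.64727085 213.07862272] 60.712657524160164
```

View pics/s3.png

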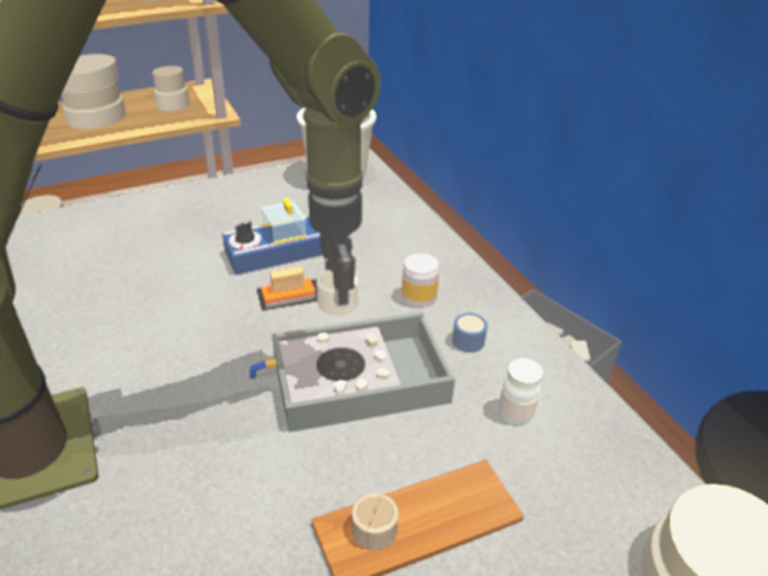

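The ramekin is held above the pad, chips unchanged, raw still at (375,520) on the board.

Emit:
{"method": "move_arm", "body": {"targets": [{"x": 0.014,"y": -0.055,"z": 0,"ax": 0,"ay": 0,"az": 0,"claw": -1},{"x": 0.014,"y": -0.055,"z": 0,"ax": 0,"ay": 0,"az": 0,"claw": -1},{"x": 0.014,"y": -0.055,"z": 0,"ax": 0,"ay": 0,"az": 0,"claw": -1},{"x": 0.014,"y": -0.055,"z": 0,"ax": 0,"ay": 0,"az": 0,"claw": -1},{"x": 0.014,"y": -0.055,"z": 0,"ax": 0,"ay": 0,"az": 0,"claw": -1},{"x": 0.006,"y": -0.03,"z": -0.02,"ax": 0,"ay": 0,"az": 0,"claw": -1},{"x": 0,"y": -0.004,"z": -0.03,"ax": 0,"ay": 0,"az": 0,"claw": -1},{"x": 0,"y": 0,"z": 0,"ax": 0,"ay": 0,"az": 0,"claw": -1}]}}

```text
clock: 5.15
tcp_pos: [584.9, -369.9, 150.5]
tcp_rot: [-0.006, 0.074, 0.997, 0.001]
force: [-1.1, 0.8, -0.4]
finger_gap: 60.7
```

```bash
python3 - <<'E'
from w import *
im,dep,T=snap('wrist','w4'); s=bot.observe(); print(s['tcp_pos'],s['tcp_rot'],s['finger_gap'])
P=cloud('wrist',dep,T); print(top(P,dep,(447,-347),62,31))
hsv=cv2.cvtColor(im,cv2.COLOR_RGB2HSV)
m=(dep>0)&(abs(P[...,2]-16)<4)&(P[...,1]<-250)&(P[...,1]>-450)&(hsv[...,1]>100)
print('board',rect(P[m][:,:2]),np.median(P[m][:,2]))
E
```

```text
[ 586.11406936 -370.23694588  152.31197727] [-4.59854972e-03  7.39043684e-02  9.97254665e-01  3.60455238e-04] 60.466023515700925
((451.1, -348.7), 30.6, array([ 461.5, -350.5]), np.float64(60.2), np.int64(4018))
board (array([ 541.5, -355.4]), 218.6, 109.5, -1.87) 15.679599970293026
```

View pics/w4.png

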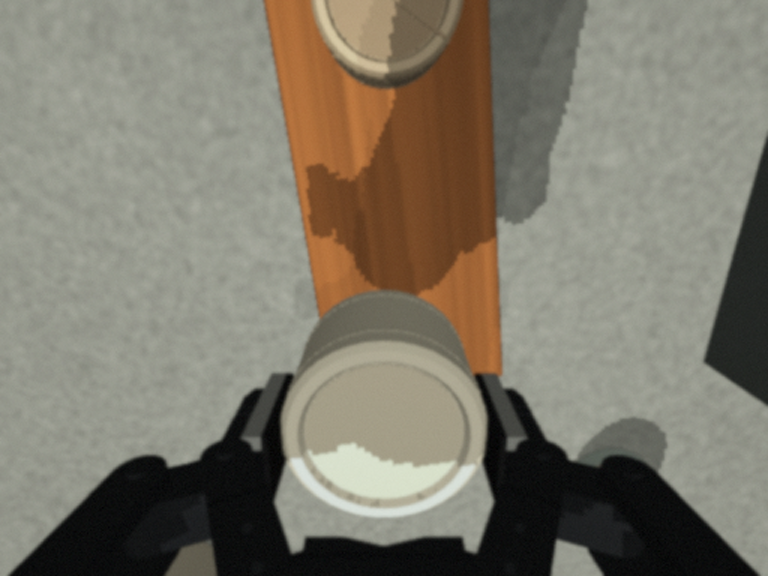

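Emit:
{"method": "move_arm", "body": {"targets": [{"x": 0,"y": 0.014,"z": -0.03,"ax": 0,"ay": -0.009,"az": 0,"claw": -1},{"x": 0,"y": 0,"z": -0.03,"ax": 0,"ay": 0,"az": 0,"claw": -1},{"x": 0,"y": 0,"z": -0.015,"ax": 0,"ay": 0,"az": 0,"claw": -1},{"x": 0,"y": 0,"z": 0,"ax": 0,"ay": 0,"az": 0,"claw": -1}]}}

```text
clock: 5.7
tcp_pos: [590.2, -353.5, 80.5]
tcp_rot: [0.004, 0.072, 0.997, 0.0]
force: [-0.8, 0.3, -1.6]
finger_gap: 60.5
```

Emit:
{"method": "move_arm", "body": {"targets": [{"x": -0.002,"y": -0.002,"z": -0.012,"ax": 0,"ay": 0.007,"az": 0,"claw": -1},{"x": 0,"y": 0,"z": -0.01,"ax": 0,"ay": 0,"az": 0,"claw": -1},{"x": 0,"y": 0,"z": -0.002,"ax": 0,"ay": 0,"az": 0,"claw": -1},{"x": 0,"y": 0,"z": 0,"ax": 0,"ay": 0,"az": 0,"claw": -1}]}}

```text
clock: 6.2
tcp_pos: [590.1, -356.7, 58.0]
tcp_rot: [0.003, 0.072, 0.997, -0.001]
force: [-0.2, -0.1, -2.2]
finger_gap: 60.5
```

Emit:
{"method": "move_arm", "body": {"targets": [{"x": 0,"y": 0,"z": -0.004,"ax": 0,"ay": 0.005,"az": 0,"claw": -1},{"x": 0,"y": 0,"z": -0.002,"ax": 0,"ay": 0,"az": 0,"claw": -1},{"x": 0,"y": 0,"z": 0,"ax": 0,"ay": 0,"az": 0,"claw": -1}]}}

```text
clock: 6.58
tcp_pos: [590.4, -356.9, 52.1]
tcp_rot: [0.0, 0.072, 0.997, -0.002]
force: [-0.2, 0.3, -0.7]
finger_gap: 60.4
```

Emit:
{"method": "move_arm", "body": {"targets": [{"x": 0,"y": 0,"z": -0.001,"ax": 0,"ay": 0,"az": 0,"claw": -1},{"x": 0,"y": 0,"z": 0,"ax": 0,"ay": 0,"az": 0,"claw": 0.6},{"x": 0,"y": 0,"z": 0,"ax": 0,"ay": 0,"az": 0,"claw": 1},{"x": 0,"y": 0,"z": 0,"ax": 0,"ay": 0,"az": 0,"claw": 1},{"x": 0,"y": 0,"z": 0,"ax": 0,"ay": 0,"az": 0,"claw": 1},{"x": 0,"y": 0,"z": 0.04,"ax": 0,"ay": 0,"az": 0,"claw": 1},{"x": 0,"y": 0,"z": 0.05,"ax": 0,"ay": 0,"az": 0,"claw": 1},{"x": 0,"y": 0,"z": 0.05,"ax": 0,"ay": 0,"az": 0,"claw": 1}]}}

```text
clock: 7.58
tcp_pos: [587.7, -355.6, 190.6]
tcp_rot: [-0.004, 0.072, 0.997, 0.0]
force: [1.1, -0.9, 0.2]
finger_gap: 85.3
```

```bash
python3 - <<'E'
from w import *
im,dep,T=snap('wrist','w5'); s=bot.observe(); print(s['tcp_pos'],s['tcp_rot'],s['finger_gap'])
P=cloud('wrist',dep,T); print(top(P,dep,(590,-356),62,31))
print(top(P,dep,(447,-347),62,31))
E
```

```text
[ 591.64353637 -357.13108726  198.58362295] [ 0.00238948  0.07244466  0.99736725 -0.00215072] 85.54543014922899
((590.6, -357.6), 31.3, array([ 589.3, -357.2]), np.float64(60.1), np.int64(3702))
((447.7, -348.9), 31.2, array([ 457. , -349.7]), np.float64(60.2), np.int64(3954))
```

View pics/w5.png

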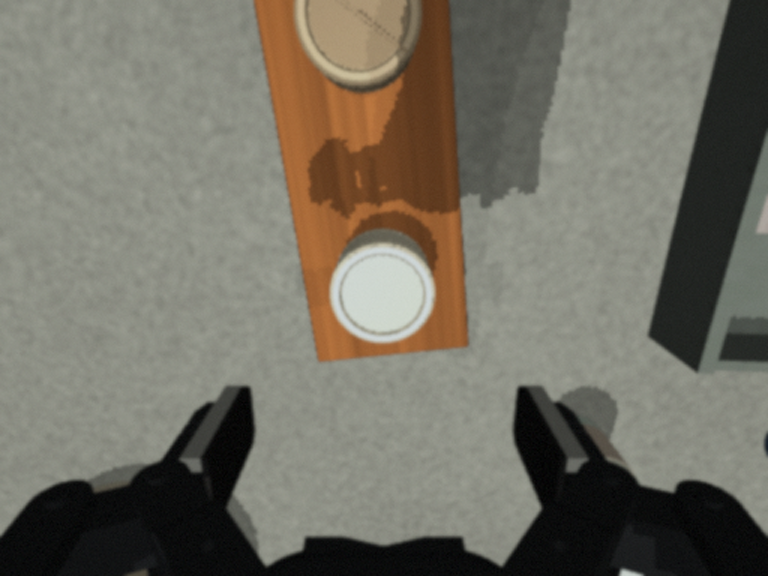

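White stands fully on the board (385,290 in picture). Next: the scraper.

Emit:
{"method": "move_arm", "body": {"targets": [{"x": -0.008,"y": 0.058,"z": 0,"ax": 0,"ay": 0,"az": 0.03,"claw": 1},{"x": -0.008,"y": 0.058,"z": 0,"ax": 0,"ay": 0,"az": 0.03,"claw": 1},{"x": -0.008,"y": 0.058,"z": 0,"ax": 0,"ay": 0,"az": 0,"claw": 1},{"x": -0.008,"y": 0.058,"z": 0,"ax": 0,"ay": 0,"az": 0,"claw": 1},{"x": -0.008,"y": 0.058,"z": 0,"ax": 0,"ay": 0,"az": 0,"claw": 1},{"x": -0.008,"y": 0.058,"z": 0,"ax": 0,"ay": 0,"az": 0,"claw": 1},{"x": -0.008,"y": 0.058,"z": 0,"ax": 0,"ay": 0,"az": 0,"claw": 1},{"x": -0.008,"y": 0.058,"z": 0,"ax": 0,"ay": 0,"az": 0,"claw": 1},{"x": -0.008,"y": 0.058,"z": 0,"ax": 0,"ay": 0,"az": 0,"claw": 1},{"x": -0.009,"y": 0.04,"z": 0,"ax": 0,"ay": 0,"az": 0,"claw": 1},{"x": 0,"y": 0.01,"z": 0,"ax": 0,"ay": 0,"az": 0,"claw": 1},{"x": 0,"y": 0,"z": 0,"ax": 0,"ay": 0,"az": 0,"claw": 1}]}}

```text
clock: 9.12
tcp_pos: [508.2, 230.2, 202.2]
tcp_rot: [0.01, 0.043, 0.999, -0.002]
force: [0.9, -0.2, 1.1]
finger_gap: 85.2
```

```bash
python3 - <<'E'
from w import *
im,dep,T=snap('wrist','w6'); s=bot.observe(); print(s['tcp_pos'],s['tcp_rot'],s['finger_gap'])
P=cloud('wrist',dep,T); 
hsv=cv2.cvtColor(im,cv2.COLOR_RGB2HSV)
reg=(dep>0)&(P[...,0]>420)&(P[...,0]<590)&(P[...,1]<300)&(P[...,1]>150)
for nm,z0,z1 in [('foot',16,27),('rib',57,69)]:
    k=reg&(P[...,2]>z0)&(P[...,2]<z1)&(hsv[...,1]>60); print(nm,rect(P[k][:,:2]),k.sum(),np.median(P[k][:,2]))
k=(reg&(hsv[...,2]<55)&(P[...,2]<6)&(P[...,2]>-4)).astype(np.uint8)
k=cv2.morphologyEx(k,cv2.MORPH_OPEN,np.ones((3,3)));k=k>0
print('mat',rect(P[k][:,:2]),k.sum(),np.median(P[k][:,2]))
E
```

```text
[508.1961009  229.50542739 202.16588333] [ 0.00996806  0.04396415  0.99898083 -0.00225799] 85.50361556018517
foot (array([509.6, 215.7]), 99.5, 46.1, -5.04) 2396 22.589279702681807
rib (array([508.9, 215.9]), 62.3, 22.0, -4.86) 1596 64.3870569465015
mat (array([516. , 221.9]), 128.3, 71.7, -7.37) 2681 2.6863251497544525
```

View pics/w6.png

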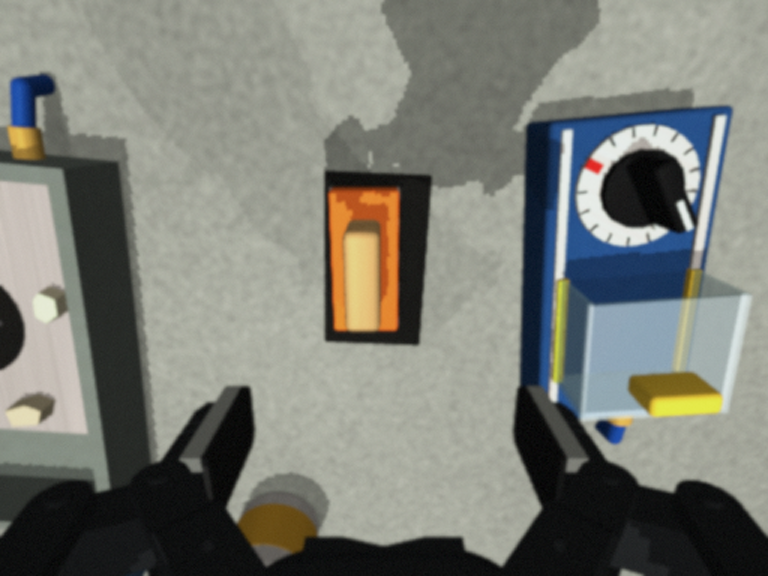

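Emit:
{"method": "move_arm", "body": {"targets": [{"x": 0.001,"y": -0.014,"z": -0.04,"ax": 0.005,"ay": 0.019,"az": 0,"claw": 1},{"x": 0,"y": 0,"z": -0.04,"ax": 0,"ay": 0,"az": 0,"claw": 1},{"x": 0,"y": 0,"z": -0.02,"ax": 0,"ay": 0,"az": 0,"claw": 1},{"x": 0,"y": 0,"z": 0,"ax": 0,"ay": 0,"az": 0,"claw": 1}]}}

```text
clock: 9.68
tcp_pos: [513.1, 204.8, 100.3]
tcp_rot: [0.002, 0.051, 0.999, -0.003]
force: [-0.6, 0.2, 0.2]
finger_gap: 85.6
```

Emit:
{"method": "move_arm", "body": {"targets": [{"x": -0.003,"y": 0.009,"z": -0.01,"ax": 0.006,"ay": 0.003,"az": 0.014,"claw": 1},{"x": 0,"y": 0,"z": -0.01,"ax": 0,"ay": 0,"az": 0,"claw": 1},{"x": 0,"y": 0,"z": 0,"ax": 0,"ay": 0,"az": 0,"claw": 1}]}}

```text
clock: 10.05
tcp_pos: [511.7, 213.1, 80.9]
tcp_rot: [0.002, 0.045, 0.999, 0.001]
force: [0.1, 0.6, 0.0]
finger_gap: 85.1
```

Emit:
{"method": "move_arm", "body": {"targets": [{"x": -0.002,"y": 0.002,"z": -0.015,"ax": 0,"ay": 0.003,"az": 0,"claw": 1},{"x": 0,"y": 0,"z": -0.013,"ax": 0,"ay": 0,"az": 0,"claw": 1},{"x": 0,"y": 0,"z": -0.002,"ax": 0,"ay": 0,"az": 0,"claw": 0.2},{"x": 0,"y": 0,"z": 0,"ax": 0,"ay": 0,"az": 0,"claw": 0}], "squeeze": 80}}

```text
clock: 10.55
tcp_pos: [509.6, 215.7, 49.0]
tcp_rot: [0.0, 0.044, 0.999, 0.001]
force: [-0.2, -0.2, 0.3]
finger_gap: 51.5
```

Emit:
{"method": "move_arm", "body": {"targets": [{"x": 0,"y": 0,"z": 0.001,"ax": 0,"ay": 0,"az": 0,"claw": -1},{"x": 0,"y": 0,"z": 0,"ax": 0,"ay": 0,"az": 0,"claw": -1},{"x": 0,"y": 0,"z": 0,"ax": 0,"ay": 0,"az": 0,"claw": -1},{"x": 0,"y": 0,"z": 0,"ax": 0,"ay": 0,"az": 0,"claw": -1},{"x": 0,"y": 0,"z": 0,"ax": 0,"ay": 0,"az": 0,"claw": -1}], "squeeze": 80}}

```text
clock: 11.18
tcp_pos: [509.8, 215.5, 50.5]
tcp_rot: [0.001, 0.045, 0.999, 0.001]
force: [0.1, 0.2, -2.7]
finger_gap: 21.0
```

Emit:
{"method": "move_arm", "body": {"targets": [{"x": 0,"y": 0,"z": 0.03,"ax": 0,"ay": 0,"az": 0,"claw": -1},{"x": 0,"y": 0,"z": 0.05,"ax": 0,"ay": 0,"az": 0,"claw": -1},{"x": 0,"y": 0,"z": 0.05,"ax": 0,"ay": 0,"az": 0,"claw": -1},{"x": -0.008,"y": -0.03,"z": 0.01,"ax": 0,"ay": 0,"az": 0.15,"claw": -1},{"x": -0.008,"y": -0.03,"z": 0,"ax": 0,"ay": 0,"az": 0.15,"claw": -1},{"x": -0.008,"y": -0.03,"z": 0,"ax": 0,"ay": 0,"az": 0.15,"claw": -1},{"x": -0.008,"y": -0.03,"z": 0,"ax": 0,"ay": 0,"az": 0.15,"claw": -1},{"x": -0.008,"y": -0.03,"z": 0,"ax": 0,"ay": 0,"az": 0.15,"claw": -1},{"x": -0.008,"y": -0.03,"z": 0,"ax": 0,"ay": 0,"az": 0.15,"claw": -1},{"x": -0.007,"y": -0.03,"z": 0,"ax": 0,"ay": 0,"az": 0.15,"claw": -1},{"x": 0,"y": -0.02,"z": 0,"ax": 0,"ay": 0,"az": 0.15,"claw": -1},{"x": 0,"y": 0,"z": 0,"ax": 0,"ay": 0,"az": 0.15,"claw": -1},{"x": 0,"y": 0,"z": 0,"ax": 0,"ay": 0,"az": 0.08,"claw": -1},{"x": 0,"y": 0,"z": 0,"ax": 0,"ay": 0,"az": 0,"claw": -1}]}}

```text
clock: 12.92
tcp_pos: [449.3, -25.0, 194.0]
tcp_rot: [-0.002, -0.639, 0.77, -0.0]
force: [0.2, 0.4, -2.0]
finger_gap: 20.9
```

```bash
cat > pose.py <<'E'
from w import *
o=np.array([517.8,-51.8]); ex=np.array([.9851,-.1719]); ey=np.array([.1719,.9851])
def show(tgt=None,ang=None):
    s=bot.observe(); q=s['tcp_rot']; M=R.from_quat([q[1],q[2],q[3],q[0]]).as_matrix()
    p=s['tcp_pos']; d=p[:2]-o
    a=np.degrees(np.arctan2(M[1,1],M[0,1]))
    print('t',round(s['clock'],2),'p',p.round(1),'stn',(d@ex).round(1),(d@ey).round(1),'jaw',a.round(2),'tilt fix ax,ay',(-M[1,2]).round(4),(M[0,2]).round(4),'gap',round(s['finger_gap'],1),'F',s['force'].round(1),'J',s['qpos'].round(2))
    if tgt is not None: print('delta mm',(np.array(tgt)-p[:len(tgt)]).round(1))
    if ang is not None: print('az',np.radians((ang-a+90)%180-90).round(3))
E
python3 - <<'E'
from pose import *
t=o-69*ex+27*ey; print(t); show(t,-9.9); snap('wrist','w7');snap('side','s7')
im,dep,T=snap('scene','c7'); P=cloud('scene',dep,T)
E
```

```text
[454.4694 -13.3412]
t 12.93 p [449.3 -25.  194. ] stn -72.1 14.6 jaw 169.36 tilt fix ax,ay 0.0022 -0.0026 gap 20.9 F [ 0.2  0.4 -2. ] J [ 0.42  0.66 -0.75  2.12  0.75  0.66  2.11]
delta mm [ 5.2 11.7]
az 0.013
```

View pics/w7.png

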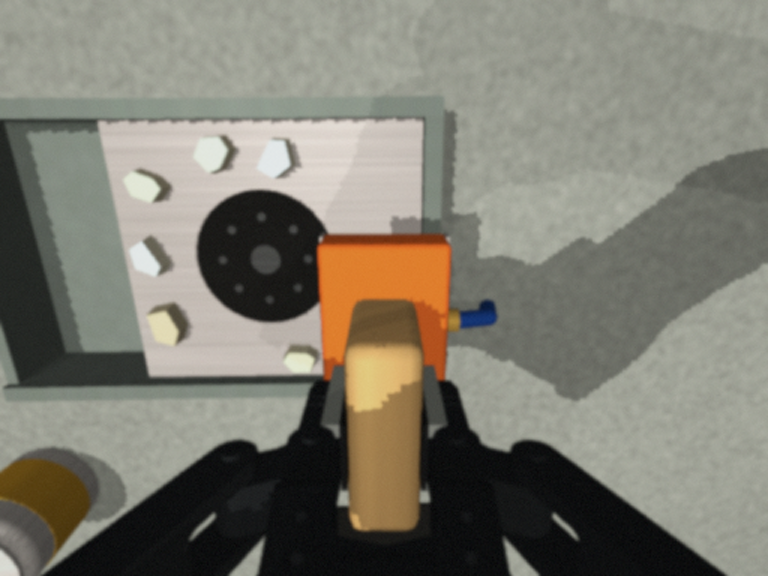

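View pics/s7.png

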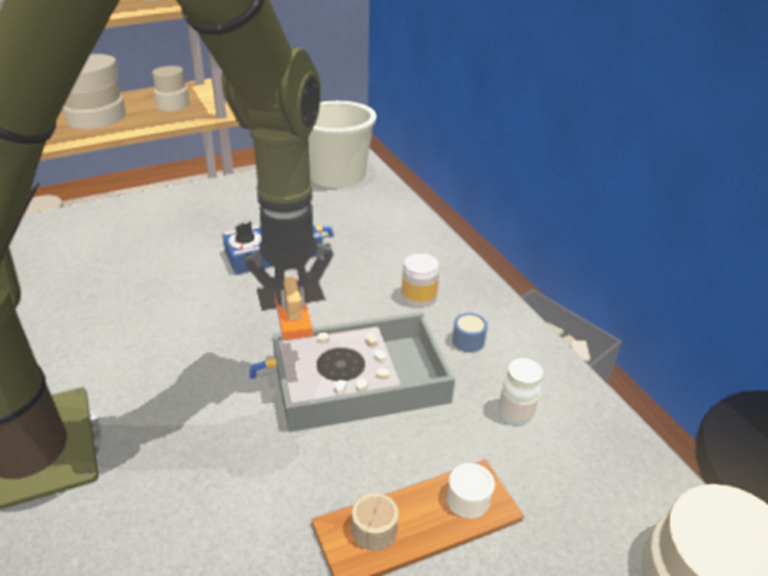

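Scraper held square; wrist shows chips unchanged and pad at (265,258). Refine the pad, and measure the now-empty mat from scene.

```bash
python3 - <<'E'
from pose import *
im,dep,T=load('w7'); P=cloud('wrist',dep,T); hsv=cv2.cvtColor(im,cv2.COLOR_RGB2HSV)
# pad: dark px within plate plane
m=(abs(P[...,2]-45)<4)&(hsv[...,2]<70)&(np.hypot(P[...,0]-517,P[...,1]+52)<60)
X=onplane('wrist',np.argwhere(m)[:,::-1],45,T)[:,:2]
print(cv2.minEnclosingCircle(X.astype(np.float32)),m.sum())
L=(dep>0)&(abs(P[...,2]-57)<4)&(P[...,0]>400)&(P[...,0]<720)&(P[...,1]<80)&(P[...,1]>-180)&(hsv[...,1]<70)
print('lips',rect(P[L][:,:2]))
for t,n in (('c7','scene'),('s7','side')):
    im,dep,T=load(t); P=cloud(n,dep,T); hsv=cv2.cvtColor(im,cv2.COLOR_RGB2HSV)
    k=((dep>0)&(P[...,0]>420)&(P[...,0]<600)&(P[...,1]<300)&(P[...,1]>150)&(abs(P[...,2])<8)&(hsv[...,2]<60)).astype(np.uint8)
    k=cv2.morphologyEx(k,cv2.MORPH_OPEN,np.ones((3,3)))
    X=onplane(n,np.argwhere(k)[:,::-1],3,T)[:,:2]
    if len(X): print(t,rect(X),len(X))
cv2.imwrite('pics/c7c.png',cv2.resize(load('c7')[0][180:330,260:430,::-1],(680,600)))
E
```

```text
((517.847412109375, -51.607208251953125), 41.0499382019043) 5478
lips (array([551.1, -56.9]), 277.2, 181.2, -10.1)
c7 (array([516.1, 223. ]), 121.8, 66.1, -7.63) 609Traceback (most recent call last):
  File "<stdin>", line 13, in <module>
  File "h.py", line 17, in onplane
    o,d=ray(name,uv,T); s=(z-o[2])/d[:,2]; return o+d*s[:,None]
        ~~~^^^^^^^^^^^
  File "h.py", line 13, in ray
    p=cv2.undistortPoints(np.array(uv,float).reshape(-1,1,2),K(c),np.array(c['D'],float)).reshape(-1,2)
      ~~~~~~~~~~~~~~~~~~~^^^^^^^^^^^^^^^^^^^^^^^^^^^^^^^^^^^^^^^^^^^^^^^^^^^^^^^^^^^^^^^^
cv2.error: OpenCV(4.12.0) /io/opencv/modules/calib3d/src/undistort.dispatch.cpp:347: error: (-215:Assertion failed) CV_IS_MAT(_src) && CV_IS_MAT(_dst) && (_src->rows == 1 || _src->cols == 1) && (_dst->rows == 1 || _dst->cols == 1) && _src->cols + _src->rows - 1 == _dst->rows + _dst->cols - 1 && (CV_MAT_TYPE(_src->type) == CV_32FC2 || CV_MAT_TYPE(_src->type) == CV_64FC2) && (CV_MAT_TYPE(_dst->type) == CV_32FC2 || CV_MAT_TYPE(_dst->type) == CV_64FC2) in function 'cvUndistortPointsInternal'
```

Emit:
{"method": "move_arm", "body": {"targets": [{"x": 0.005,"y": 0.011,"z": -0.02,"ax": 0,"ay": -0.002,"az": 0.01,"claw": -1},{"x": 0,"y": 0,"z": -0.025,"ax": 0,"ay": 0,"az": 0,"claw": -1},{"x": 0,"y": 0,"z": -0.01,"ax": 0,"ay": 0,"az": 0,"claw": -1},{"x": 0,"y": 0,"z": 0,"ax": 0,"ay": 0,"az": 0,"claw": -1}]}}

```text
clock: 13.58
tcp_pos: [455.9, -12.5, 138.6]
tcp_rot: [0.0, -0.642, 0.767, -0.002]
force: [0.0, -0.6, -2.5]
finger_gap: 21.1
```

```bash
python3 - <<'E'
from pose import *
show(o-69*ex+27*ey,-9.9)
E
```

```text
t 13.57 p [455.9 -12.5 138.6] stn -67.7 28.0 jaw 169.83 tilt fix ax,ay 0.0027 0.003 gap 21.1 F [ 0.  -0.6 -2.5] J [ 0.31  0.74 -0.63  2.15  0.91  0.53  1.95]
delta mm [-1.4 -0.8]
az 0.005
```

Emit:
{"method": "move_arm", "body": {"targets": [{"x": -0.001,"y": -0.001,"z": -0.016,"ax": 0.003,"ay": 0.003,"az": 0.005,"claw": -1},{"x": 0,"y": 0,"z": -0.015,"ax": 0,"ay": 0,"az": 0,"claw": -1},{"x": 0,"y": 0,"z": -0.004,"ax": 0,"ay": 0,"az": 0,"claw": -1},{"x": 0,"y": 0,"z": 0,"ax": 0,"ay": 0,"az": 0,"claw": -1}]}}

```text
clock: 14.08
tcp_pos: [457.3, -13.3, 105.6]
tcp_rot: [0.002, -0.643, 0.766, -0.002]
force: [0.6, 0.3, -2.0]
finger_gap: 21.3
```

```bash
python3 - <<'E'
from pose import *
show(o-69*ex+27*ey,-9.9)
E
```

```text
t 14.07 p [457.3 -13.3 105.6] stn -66.2 27.6 jaw 170.04 tilt fix ax,ay -0.0006 0.006 gap 21.3 F [ 0.6  0.3 -2. ] J [ 0.26  0.8  -0.54  2.17  1.03  0.45  1.85]
delta mm [-2.9 -0.1]
az 0.001
```

Emit:
{"method": "move_arm", "body": {"targets": [{"x": -0.002,"y": 0,"z": -0.008,"ax": 0,"ay": 0.005,"az": 0,"claw": -1},{"x": 0,"y": 0,"z": -0.003,"ax": 0,"ay": 0,"az": 0,"claw": -1},{"x": 0,"y": 0,"z": -0.001,"ax": 0,"ay": 0,"az": 0,"claw": -1},{"x": 0,"y": 0,"z": 0,"ax": 0,"ay": 0,"az": 0,"claw": -1}]}}

```text
clock: 14.58
tcp_pos: [456.0, -13.2, 93.9]
tcp_rot: [0.001, -0.643, 0.766, -0.001]
force: [-0.5, 0.1, -2.2]
finger_gap: 21.1
```

```bash
python3 - <<'E'
from pose import *
show(o-69*ex+27*ey,-9.9)
E
```

```text
t 14.57 p [456.  -13.2  93.9] stn -67.5 27.4 jaw 170.0 tilt fix ax,ay -0.0008 0.0028 gap 21.1 F [-0.5  0.1 -2.2] J [ 0.24  0.82 -0.51  2.18  1.07  0.42  1.82]
delta mm [-1.5 -0.1]
az 0.002
```

Emit:
{"method": "move_arm", "body": {"targets": [{"x": 0,"y": 0,"z": -0.001,"ax": 0,"ay": 0.002,"az": 0,"claw": -1},{"x": 0.006,"y": -0.001,"z": 0,"ax": 0,"ay": 0,"az": 0,"claw": -1},{"x": 0.01,"y": -0.0018,"z": 0,"ax": 0,"ay": 0,"az": 0,"claw": -1},{"x": 0.01,"y": -0.0018,"z": 0,"ax": 0,"ay": 0,"az": 0,"claw": -1},{"x": 0.01,"y": -0.0018,"z": 0,"ax": 0,"ay": 0,"az": 0,"claw": -1},{"x": 0.01,"y": -0.0018,"z": 0,"ax": 0,"ay": 0,"az": 0,"claw": -1}]}}

```text
clock: 15.32
tcp_pos: [504.5, -22.1, 93.1]
tcp_rot: [0.0, -0.643, 0.766, 0.0]
force: [-0.3, -0.5, -2.7]
finger_gap: 21.1
```

```bash
python3 - <<'E'
from pose import *
show(o+73*ex+27*ey,-9.9)
E
```

```text
t 15.32 p [504.5 -22.1  93.1] stn -18.2 26.9 jaw 170.01 tilt fix ax,ay -0.0007 0.0004 gap 21.1 F [-0.3 -0.5 -2.7] J [ 0.31  0.86 -0.59  2.03  0.95  0.54  1.99]
delta mm [ 89.9 -15.6]
az 0.002
```

Tracking well; continue at the same height.

Emit:
{"method": "move_arm", "body": {"targets": [{"x": 0.01,"y": -0.0017,"z": 0,"ax": 0,"ay": 0,"az": 0,"claw": -1},{"x": 0.01,"y": -0.0017,"z": 0,"ax": 0,"ay": 0,"az": 0,"claw": -1},{"x": 0.01,"y": -0.0017,"z": 0,"ax": 0,"ay": 0,"az": 0,"claw": -1},{"x": 0.01,"y": -0.0017,"z": 0,"ax": 0,"ay": 0,"az": 0,"claw": -1},{"x": 0.01,"y": -0.0017,"z": 0,"ax": 0,"ay": 0,"az": 0,"claw": -1},{"x": 0.01,"y": -0.0017,"z": 0,"ax": 0,"ay": 0,"az": 0,"claw": -1},{"x": 0.01,"y": -0.0017,"z": 0,"ax": 0,"ay": 0,"az": 0,"claw": -1},{"x": 0.01,"y": -0.0017,"z": 0,"ax": 0,"ay": 0,"az": 0,"claw": -1},{"x": 0.008,"y": -0.0014,"z": 0,"ax": 0,"ay": 0,"az": 0,"claw": -1}]}}

```text
clock: 16.45
tcp_pos: [598.4, -38.4, 92.7]
tcp_rot: [0.0, -0.643, 0.766, 0.001]
force: [-0.1, 1.0, -2.7]
finger_gap: 20.8
```

```bash
python3 - <<'E'
from pose import *
show(o+73*ex+27*ey,-9.9); snap('wrist','w8');snap('side','s8')
E
```

```text
t 16.45 p [598.4 -38.4  92.7] stn 77.1 27.1 jaw 170.0 tilt fix ax,ay -0.0009 -0.0006 gap 20.8 F [-0.1  1.  -2.7] J [ 0.35  0.95 -0.67  1.74  0.83  0.75  2.22]
delta mm [-4.   0.6]
az 0.002
```

View pics/w8.png

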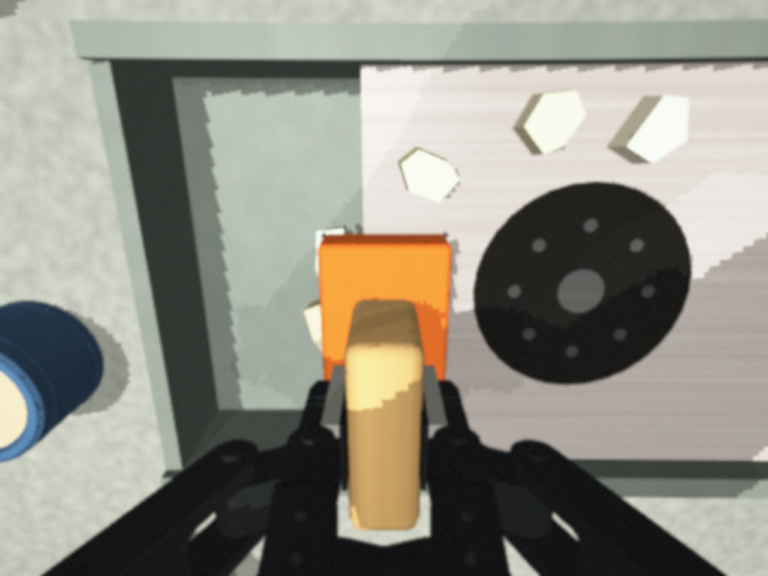

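View pics/s8.png

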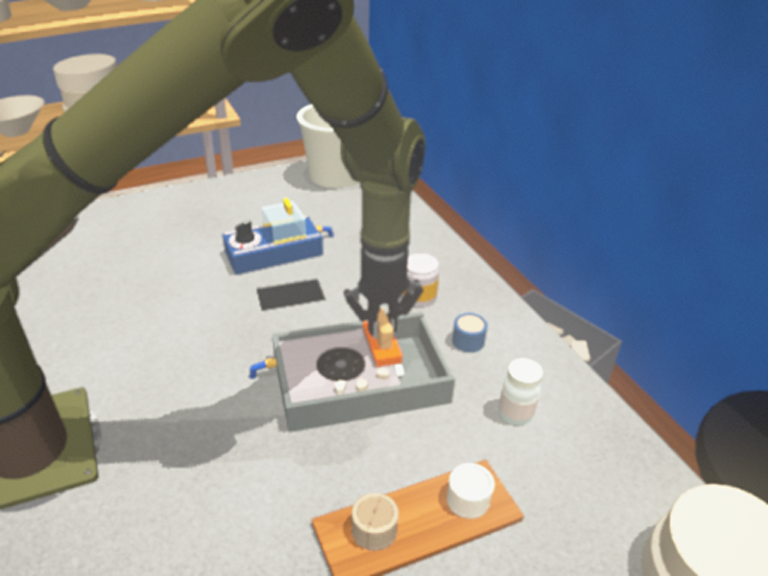

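Emit:
{"method": "move_arm", "body": {"targets": [{"x": 0,"y": 0,"z": 0.03,"ax": 0,"ay": 0,"az": 0,"claw": -1},{"x": -0.005,"y": 0,"z": 0.03,"ax": 0,"ay": 0,"az": 0,"claw": -1},{"x": -0.03,"y": -0.006,"z": 0,"ax": 0,"ay": 0,"az": 0,"claw": -1},{"x": -0.03,"y": -0.006,"z": 0,"ax": 0,"ay": 0,"az": 0,"claw": -1},{"x": -0.03,"y": -0.006,"z": 0,"ax": 0,"ay": 0,"az": 0,"claw": -1},{"x": -0.03,"y": -0.006,"z": 0,"ax": 0,"ay": 0,"az": 0,"claw": -1},{"x": -0.02,"y": -0.004,"z": 0,"ax": 0,"ay": 0,"az": 0,"claw": -1},{"x": 0,"y": 0,"z": -0.005,"ax": 0,"ay": 0,"az": 0,"claw": -1}]}}

```text
clock: 17.55
tcp_pos: [446.8, -66.2, 150.0]
tcp_rot: [-0.0, -0.643, 0.766, 0.001]
force: [1.0, -0.2, -2.1]
finger_gap: 21.3
```

```bash
python3 - <<'E'
from pose import *
show(o-69*ex-27*ey,-9.9); snap('wrist','w9')
E
```

```text
t 17.55 p [446.8 -66.2 150. ] stn -67.5 -26.4 jaw 170.09 tilt fix ax,ay -0.0007 -0.0018 gap 21.3 F [ 1.  -0.2 -2.1] J [ 0.46  0.73 -0.67  2.15  0.88  0.56  2.09]
delta mm [-1.6 -0.3]
az 0.0
```

View pics/w9.png

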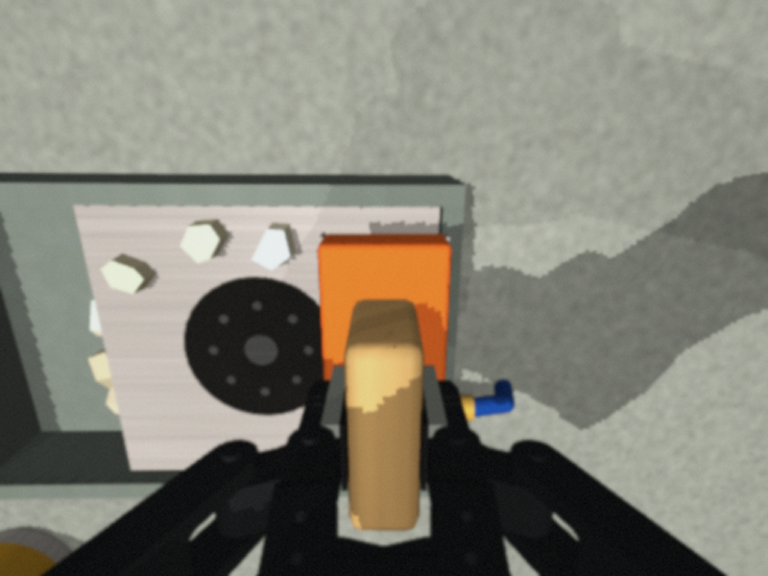

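Three chips in the trough; three left at (125,273),(203,240),(272,247). Second lane.

Emit:
{"method": "move_arm", "body": {"targets": [{"x": -0.002,"y": 0,"z": -0.02,"ax": 0,"ay": 0,"az": 0,"claw": -1},{"x": 0,"y": 0,"z": -0.015,"ax": 0,"ay": 0,"az": 0,"claw": -1},{"x": 0,"y": 0,"z": -0.008,"ax": 0,"ay": 0,"az": 0,"claw": -1},{"x": 0,"y": 0,"z": 0,"ax": 0,"ay": 0,"az": 0,"claw": -1}]}}

```text
clock: 18.1
tcp_pos: [451.7, -63.7, 105.1]
tcp_rot: [0.004, -0.644, 0.765, -0.0]
force: [0.2, -0.8, -2.7]
finger_gap: 20.9
```

```bash
python3 - <<'E'
from pose import *
show(o-69*ex-27*ey,-9.9)
E
```

```text
t 18.1 p [451.7 -63.7 105.1] stn -63.1 -23.1 jaw 170.13 tilt fix ax,ay -0.0041 0.006 gap 20.9 F [ 0.2 -0.8 -2.7] J [ 0.38  0.8  -0.56  2.18  1.04  0.45  1.96]
delta mm [-6.5 -2.8]
az -0.001
```

Emit:
{"method": "move_arm", "body": {"targets": [{"x": -0.005,"y": -0.003,"z": -0.007,"ax": -0.003,"ay": 0.005,"az": 0,"claw": -1},{"x": 0,"y": 0,"z": -0.003,"ax": 0,"ay": 0,"az": 0,"claw": -1},{"x": 0,"y": 0,"z": -0.001,"ax": 0,"ay": 0,"az": 0,"claw": -1},{"x": 0,"y": 0,"z": 0,"ax": 0,"ay": 0,"az": 0,"claw": -1}]}}

```text
clock: 18.6
tcp_pos: [447.5, -66.8, 94.2]
tcp_rot: [0.001, -0.644, 0.765, -0.001]
force: [-0.3, 0.0, -2.2]
finger_gap: 20.9
```

```bash
python3 - <<'E'
from pose import *
show(o-69*ex-27*ey,-9.9)
E
```

```text
t 18.6 p [447.5 -66.8  94.2] stn -66.7 -26.9 jaw 170.11 tilt fix ax,ay -0.001 0.0029 gap 20.9 F [-0.3  0.  -2.2] J [ 0.37  0.81 -0.52  2.19  1.09  0.42  1.91]
delta mm [-2.3  0.3]
az -0.0
```

Emit:
{"method": "move_arm", "body": {"targets": [{"x": 0,"y": 0,"z": -0.0015,"ax": 0,"ay": 0.002,"az": 0,"claw": -1},{"x": 0.006,"y": -0.001,"z": 0,"ax": 0,"ay": 0,"az": 0,"claw": -1},{"x": 0.01,"y": -0.0018,"z": 0,"ax": 0,"ay": 0,"az": 0,"claw": -1},{"x": 0.01,"y": -0.0018,"z": 0,"ax": 0,"ay": 0,"az": 0,"claw": -1},{"x": 0.01,"y": -0.0018,"z": 0,"ax": 0,"ay": 0,"az": 0,"claw": -1},{"x": 0.01,"y": -0.0018,"z": 0,"ax": 0,"ay": 0,"az": 0,"claw": -1},{"x": 0.01,"y": -0.0018,"z": 0,"ax": 0,"ay": 0,"az": 0,"claw": -1}]}}

```text
clock: 19.48
tcp_pos: [506.6, -77.6, 92.9]
tcp_rot: [0.0, -0.643, 0.765, 0.0]
force: [-0.2, -0.1, -1.8]
finger_gap: 21.2
```

```bash
python3 - <<'E'
from pose import *
show(o+73*ex-27*ey,-9.9)
E
```

```text
t 19.48 p [506.6 -77.6  92.9] stn -6.6 -27.4 jaw 170.1 tilt fix ax,ay -0.001 0.0005 gap 21.2 F [-0.2 -0.1 -1.8] J [ 0.42  0.87 -0.61  2.01  0.95  0.57  2.11]
delta mm [ 78.4 -13.3]
az -0.0
```

Emit:
{"method": "move_arm", "body": {"targets": [{"x": 0.01,"y": -0.0017,"z": 0,"ax": 0,"ay": 0,"az": 0,"claw": -1},{"x": 0.01,"y": -0.0017,"z": 0,"ax": 0,"ay": 0,"az": 0,"claw": -1},{"x": 0.01,"y": -0.0017,"z": 0,"ax": 0,"ay": 0,"az": 0,"claw": -1},{"x": 0.01,"y": -0.0017,"z": 0,"ax": 0,"ay": 0,"az": 0,"claw": -1},{"x": 0.01,"y": -0.0017,"z": 0,"ax": 0,"ay": 0,"az": 0,"claw": -1},{"x": 0.01,"y": -0.0017,"z": 0,"ax": 0,"ay": 0,"az": 0,"claw": -1},{"x": 0.01,"y": -0.0017,"z": 0,"ax": 0,"ay": 0,"az": 0,"claw": -1},{"x": 0.007,"y": -0.0012,"z": 0,"ax": 0,"ay": 0,"az": 0,"claw": -1},{"x": 0,"y": 0,"z": 0,"ax": 0,"ay": 0,"az": 0,"claw": -1}]}}

```text
clock: 20.6
tcp_pos: [589.6, -91.9, 92.5]
tcp_rot: [0.001, -0.643, 0.766, 0.0]
force: [0.0, 0.1, -1.9]
finger_gap: 20.9
```

```bash
python3 - <<'E'
from pose import *
show(o+73*ex-27*ey,-9.9); snap('wrist','w10')
E
```

```text
t 20.6 p [589.6 -91.9  92.5] stn 77.6 -27.1 jaw 170.06 tilt fix ax,ay -0.0013 0.0003 gap 20.9 F [ 0.   0.1 -1.9] J [ 0.45  0.95 -0.67  1.75  0.84  0.75  2.29]
delta mm [-4.5  0.9]
az 0.001
```

View pics/w10.png

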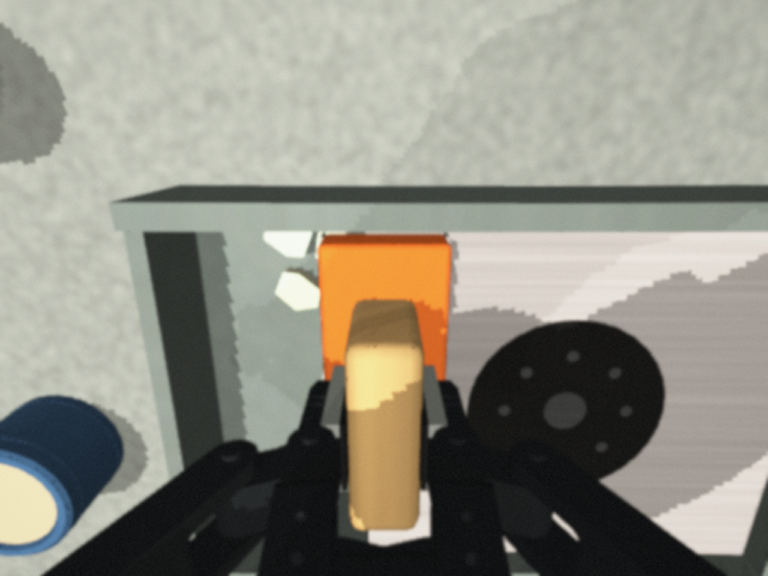

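Emit:
{"method": "move_arm", "body": {"targets": [{"x": 0,"y": 0,"z": 0.03,"ax": 0,"ay": 0,"az": 0,"claw": -1},{"x": -0.01,"y": 0.02,"z": 0.05,"ax": 0,"ay": 0,"az": 0,"claw": -1},{"x": -0.03,"y": 0.03,"z": 0.03,"ax": 0,"ay": 0,"az": 0,"claw": -1},{"x": -0.03,"y": 0.03,"z": 0,"ax": 0,"ay": 0,"az": 0,"claw": -1},{"x": -0.02,"y": 0.02,"z": 0,"ax": 0,"ay": 0,"az": 0,"claw": -1},{"x": 0,"y": 0,"z": 0,"ax": 0,"ay": 0,"az": 0,"claw": -1}]}}

```text
clock: 21.4
tcp_pos: [493.0, 10.7, 205.4]
tcp_rot: [-0.001, -0.644, 0.765, 0.001]
force: [0.6, -0.2, -1.4]
finger_gap: 21.0
```

```bash
python3 - <<'E'
from pose import *
show(); snap('wrist','w11'); snap('side','s11')
E
```

```text
t 21.4 p [493.   10.7 205.4] stn -35.2 57.3 jaw 170.16 tilt fix ax,ay -0.0003 -0.0026 gap 21.0 F [ 0.6 -0.2 -1.4] J [ 0.36  0.69 -0.78  1.98  0.7   0.76  2.13]
```

View pics/w11.png

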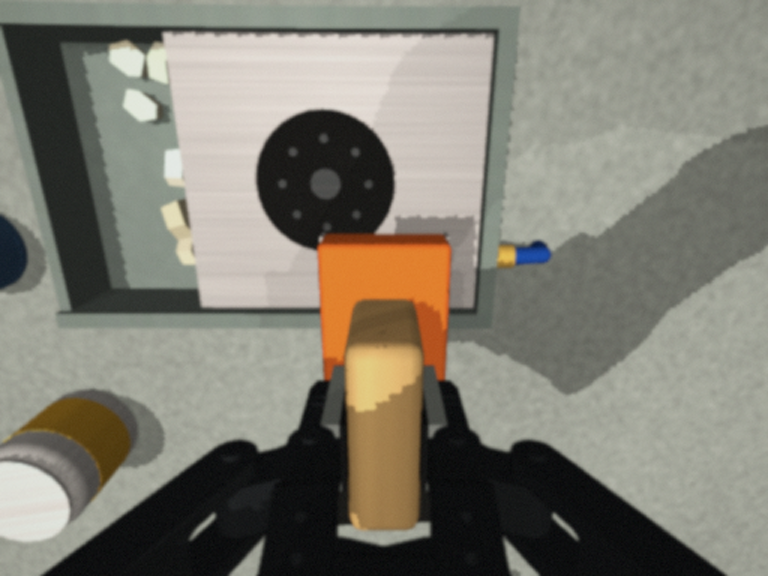

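View pics/s11.png

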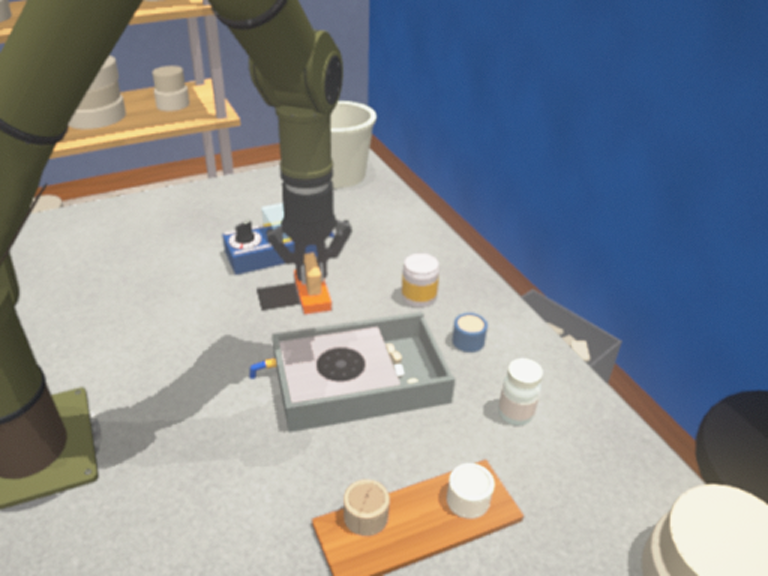

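Plate clear, six chips in the trough; raw ramekin appears to have shifted slightly (367,505). Check chip depths and raw.

```bash
python3 - <<'E'
from pose import *
im,dep,T=load('w11'); P=cloud('wrist',dep,T); Q=P[...,:2]-o; X=Q@ex;Y=Q@ey
hsv=cv2.cvtColor(im,cv2.COLOR_RGB2HSV)
m=(dep>0)&(X>75)&(X<160)&(abs(Y)<79)&(hsv[...,2]>175)
n,l,st,ce=cv2.connectedComponentsWithStats(m.astype(np.uint8))
for i in range(1,n):
    k=l==i
    if k.sum()>15: print(X[k].min().round(),X[k].max().round(),Y[k].mean().round(),P[...,2][k].min().round(),P[...,2][k].max().round(),k.sum())
m=(dep>0)&(X>-94)&(X<84)&(abs(Y)<79)&(P[...,2]>49)&(P[...,2]<60)
print('above plate',m.sum())
im,dep,T=load('s11'); P=cloud('side',dep,T); print('raw',top(P,dep,(450,-335),62,31), top(P,dep,(590,-357),62,31))
show((516,222.5),82.5)
E
```

```text
75.0 138.0 -13.0 4.0 47.0 3473
108.0 134.0 -44.0 4.0 19.0 348
above plate 0
raw ((445.4, -322.1), 32.0, array([ 444.5, -323.6]), np.float64(59.6), np.int64(636)) ((589.7, -356.6), 32.1, array([ 588.9, -357.5]), np.float64(59.6), np.int64(597))
t 21.5 p [494.8   8.6 205. ] stn -33.0 55.6 jaw 169.91 tilt fix ax,ay 0.0004 -0.0016 gap 21.0 F [ 1.1  0.1 -3.1] J [ 0.36  0.69 -0.78  1.98  0.7   0.76  2.13]
delta mm [ 21.2 213.9]
az -1.526
```

Emit:
{"method": "move_arm", "body": {"targets": [{"x": 0.003,"y": 0.03,"z": -0.005,"ax": 0,"ay": 0,"az": -0.15,"claw": -1},{"x": 0.003,"y": 0.03,"z": 0,"ax": 0,"ay": 0,"az": -0.15,"claw": -1},{"x": 0.003,"y": 0.03,"z": 0,"ax": 0,"ay": 0,"az": -0.15,"claw": -1},{"x": 0.003,"y": 0.03,"z": 0,"ax": 0,"ay": 0,"az": -0.15,"claw": -1},{"x": 0.003,"y": 0.03,"z": 0,"ax": 0,"ay": 0,"az": -0.15,"claw": -1},{"x": 0.003,"y": 0.03,"z": 0,"ax": 0,"ay": 0,"az": -0.15,"claw": -1},{"x": 0.002,"y": 0.02,"z": 0,"ax": 0,"ay": 0,"az": -0.15,"claw": -1},{"x": 0,"y": 0.01,"z": 0,"ax": 0,"ay": 0,"az": -0.15,"claw": -1},{"x": 0,"y": 0,"z": 0,"ax": 0,"ay": 0,"az": -0.15,"claw": -1},{"x": 0,"y": 0,"z": 0,"ax": 0,"ay": 0,"az": -0.12,"claw": -1},{"x": 0,"y": 0,"z": 0,"ax": 0,"ay": 0,"az": 0,"claw": -1}]}}

```text
clock: 22.88
tcp_pos: [525.3, 214.4, 195.0]
tcp_rot: [-0.002, 0.073, 0.997, 0.0]
force: [-0.5, 0.4, -1.3]
finger_gap: 20.6
```

```bash
python3 - <<'E'
from pose import *
show((516,222.5),82.5); im,dep,T=snap('scene','c12'); P=cloud('scene',dep,T); Q=P[...,:2]-o; X=Q@ex;Y=Q@ey
hsv=cv2.cvtColor(im,cv2.COLOR_RGB2HSV)
m=(dep>0)&(X>87)&(X<155)&(abs(Y)<76); print('trough max z',np.sort(P[...,2][m])[-10:].round(), P[m][np.argmax(P[...,2][m])].round())
m=(dep>0)&(X>50)&(X<84)&(abs(Y)<76); print('plate z',np.sort(P[...,2][m])[-10:].round())
cv2.imwrite('pics/c12c.png',cv2.resize(im[140:250,200:340,::-1],(763,600),interpolation=cv2.INTER_CUBIC))
snap('wrist','w12')
E
```

```text
t 22.88 p [525.3 214.4 195. ] stn -38.4 263.6 jaw 81.68 tilt fix ax,ay -0.0004 -0.0036 gap 20.6 F [-0.5  0.4 -1.3] J [-0.28  0.7  -0.31  1.79  0.31  0.7   0.66]
delta mm [-9.3  8.1]
az 0.014
trough max z [31. 31. 42. 50. 53. 56. 56. 58. 60. 65.] [ 652. -150.   65.]
plate z [51. 51. 51. 51. 52. 52. 53. 54. 55. 56.]
```

View pics/c12c.png

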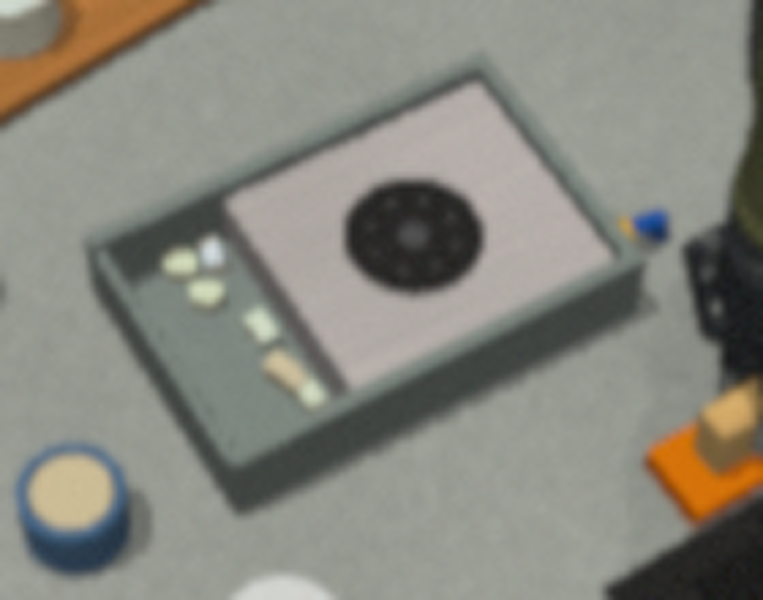

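View pics/w12.png

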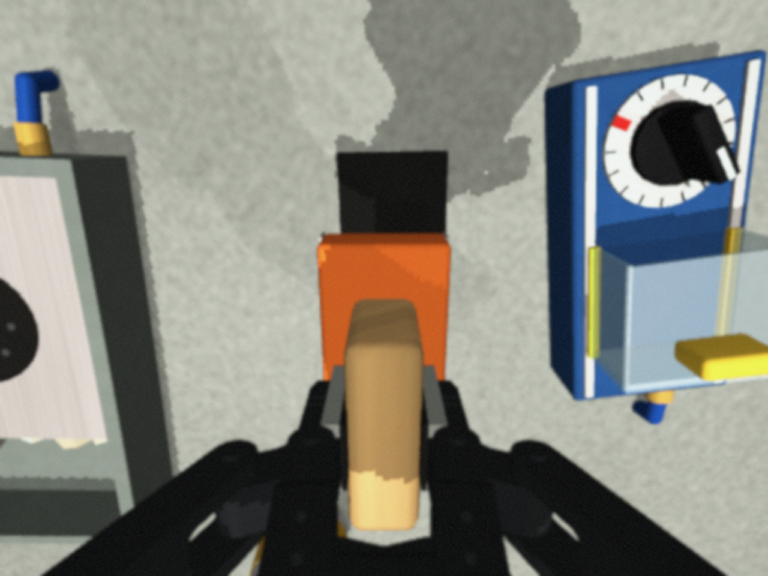

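All six chips lie on the trough floor. Lower the scraper onto the mat.

Emit:
{"method": "move_arm", "body": {"targets": [{"x": -0.01,"y": 0.006,"z": -0.03,"ax": 0,"ay": -0.003,"az": 0.014,"claw": -1},{"x": 0,"y": 0,"z": -0.035,"ax": 0,"ay": 0,"az": 0,"claw": -1},{"x": 0,"y": 0,"z": -0.02,"ax": 0,"ay": 0,"az": 0,"claw": -1},{"x": 0,"y": 0,"z": 0,"ax": 0,"ay": 0,"az": 0,"claw": -1}]}}

```text
clock: 23.48
tcp_pos: [517.0, 219.7, 108.1]
tcp_rot: [0.001, 0.063, 0.998, 0.001]
force: [0.5, -0.1, -2.3]
finger_gap: 20.9
```

```bash
python3 - <<'E'
from pose import *
show((516,222.5),82.5)
E
```

```text
t 23.48 p [517.  219.7 108.1] stn -47.5 267.3 jaw 82.81 tilt fix ax,ay -0.0026 0.0013 gap 20.9 F [ 0.5 -0.1 -2.3] J [-0.34  0.82 -0.25  1.87  0.38  0.49  0.6 ]
delta mm [-1.   2.8]
az -0.005
```

Emit:
{"method": "move_arm", "body": {"targets": [{"x": -0.001,"y": 0.003,"z": -0.02,"ax": -0.002,"ay": 0,"az": -0.005,"claw": -1},{"x": 0,"y": 0,"z": -0.02,"ax": 0,"ay": 0,"az": 0,"claw": -1},{"x": 0,"y": 0,"z": -0.006,"ax": 0,"ay": 0,"az": 0,"claw": -1},{"x": 0,"y": 0,"z": 0,"ax": 0,"ay": 0,"az": 0,"claw": -1}]}}

```text
clock: 23.98
tcp_pos: [519.5, 223.6, 64.6]
tcp_rot: [0.003, 0.065, 0.998, 0.002]
force: [0.5, -0.5, -1.7]
finger_gap: 21.1
```

```bash
python3 - <<'E'
from pose import *
show((516,222.5),82.5)
E
```

```text
t 23.98 p [519.5 223.6  64.6] stn -45.6 271.6 jaw 82.58 tilt fix ax,ay -0.0045 0.0073 gap 21.1 F [ 0.5 -0.5 -1.7] J [-0.37  0.89 -0.2   1.88  0.41  0.4   0.57]
delta mm [-3.5 -1.1]
az -0.001
```

Emit:
{"method": "move_arm", "body": {"targets": [{"x": -0.003,"y": -0.001,"z": -0.006,"ax": -0.004,"ay": 0.007,"az": 0,"claw": -1},{"x": 0,"y": 0,"z": -0.004,"ax": 0,"ay": 0,"az": 0,"claw": -1},{"x": 0,"y": 0,"z": -0.002,"ax": 0,"ay": 0,"az": 0,"claw": -1},{"x": 0,"y": 0,"z": 0,"ax": 0,"ay": 0,"az": 0,"claw": -1}]}}

```text
clock: 24.48
tcp_pos: [517.6, 222.9, 53.7]
tcp_rot: [0.001, 0.065, 0.998, 0.001]
force: [1.1, -0.2, -2.1]
finger_gap: 21.2
```

```bash
python3 - <<'E'
from pose import *
show((516,222.5,50.3),82.5)
E
```

```text
t 24.48 p [517.6 222.9  53.7] stn -47.5 270.6 jaw 82.58 tilt fix ax,ay -0.0018 0.0026 gap 21.2 F [ 1.1 -0.2 -2.1] J [-0.38  0.91 -0.19  1.88  0.41  0.38  0.56]
delta mm [-1.6 -0.4 -3.4]
az -0.001
```

Emit:
{"method": "move_arm", "body": {"targets": [{"x": -0.0015,"y": 0,"z": -0.002,"ax": -0.002,"ay": 0.003,"az": 0,"claw": -1},{"x": 0,"y": 0,"z": -0.0015,"ax": 0,"ay": 0,"az": 0,"claw": -1},{"x": 0,"y": 0,"z": -0.0005,"ax": 0,"ay": 0,"az": 0,"claw": -1},{"x": 0,"y": 0,"z": 0,"ax": 0,"ay": 0,"az": 0,"claw": -1}]}}

```text
clock: 24.98
tcp_pos: [516.0, 223.1, 50.5]
tcp_rot: [0.0, 0.065, 0.998, -0.0]
force: [0.6, 0.3, -2.0]
finger_gap: 20.8
```

Emit:
{"method": "move_arm", "body": {"targets": [{"x": 0,"y": 0,"z": -0.001,"ax": 0,"ay": 0,"az": 0,"claw": -1},{"x": 0,"y": 0,"z": 0,"ax": 0,"ay": 0,"az": 0,"claw": -1}]}}

```text
clock: 25.22
tcp_pos: [516.1, 223.2, 50.5]
tcp_rot: [0.0, 0.065, 0.998, -0.0]
force: [0.1, 0.1, -2.3]
finger_gap: 21.3
```

Emit:
{"method": "move_arm", "body": {"targets": [{"x": 0,"y": 0,"z": -0.002,"ax": 0,"ay": 0,"az": 0,"claw": -1},{"x": 0,"y": 0,"z": -0.001,"ax": 0,"ay": 0,"az": 0,"claw": -1}]}}

```text
clock: 25.48
tcp_pos: [516.1, 223.3, 50.4]
tcp_rot: [0.001, 0.065, 0.998, -0.0]
force: [-2.0, -1.1, 6.2]
finger_gap: 20.6
```

Now resting (force up to +6 N). Release and lift.

Emit:
{"method": "move_arm", "body": {"targets": [{"x": 0,"y": 0,"z": 0.0005,"ax": 0,"ay": 0,"az": 0,"claw": -0.3},{"x": 0,"y": 0,"z": 0,"ax": 0,"ay": 0,"az": 0,"claw": 0},{"x": 0,"y": 0,"z": 0,"ax": 0,"ay": 0,"az": 0,"claw": 0.5},{"x": 0,"y": 0,"z": 0,"ax": 0,"ay": 0,"az": 0,"claw": 1},{"x": 0,"y": 0,"z": 0,"ax": 0,"ay": 0,"az": 0,"claw": 1},{"x": 0,"y": 0,"z": 0.03,"ax": 0,"ay": 0,"az": 0,"claw": 1},{"x": 0,"y": 0,"z": 0.05,"ax": 0,"ay": 0,"az": 0,"claw": 1},{"x": 0,"y": 0,"z": 0.05,"ax": 0,"ay": 0,"az": 0,"claw": 1},{"x": 0,"y": 0,"z": 0.01,"ax": 0,"ay": 0,"az": 0,"claw": 1}]}}

```text
clock: 26.6
tcp_pos: [515.4, 223.2, 192.6]
tcp_rot: [-0.0, 0.064, 0.998, -0.001]
force: [0.4, 0.3, -0.1]
finger_gap: 85.3
```

```bash
python3 - <<'E'
from pose import *
show(); im,dep,T=snap('wrist','w13'); P=cloud('wrist',dep,T); hsv=cv2.cvtColor(im,cv2.COLOR_RGB2HSV)
reg=(dep>0)&(P[...,0]>420)&(P[...,0]<600)&(P[...,1]<300)&(P[...,1]>150)
for nm,z0,z1 in [('foot',16,27),('rib',57,69)]:
    k=reg&(P[...,2]>z0)&(P[...,2]<z1)&(hsv[...,1]>60); print(nm,rect(P[k][:,:2]),k.sum(),np.median(P[k][:,2]))
k=(reg&(hsv[...,2]<55)&(abs(P[...,2]-2)<5)).astype(np.uint8)
k=cv2.morphologyEx(k,cv2.MORPH_OPEN,np.ones((3,3)))
X=onplane('wrist',np.argwhere(k)[:,::-1],3,T)[:,:2]; print('mat',rect(X))
E
```

```text
t 26.6 p [515.4 223.2 192.6] stn -49.7 270.4 jaw 82.62 tilt fix ax,ay 0.0017 -0.0004 gap 85.3 F [ 0.4  0.3 -0.1] J [-0.3   0.69 -0.32  1.81  0.32  0.69  0.64]
foot (array([515.7, 222.9]), 99.1, 46.0, -7.38) 2533 22.61929260193
rib (array([515.5, 222.7]), 63.4, 21.8, -6.68) 1715 64.32307561304302
mat (array([516.1, 221.8]), 126.6, 72.2, -7.36)
```

View pics/w13.png

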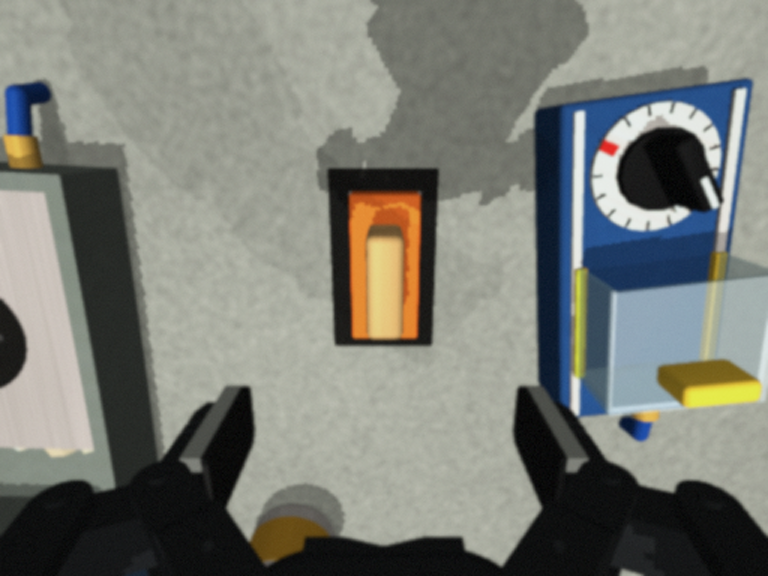

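Scraper stands centred on its mat. Now to the raw ramekin.

Emit:
{"method": "move_arm", "body": {"targets": [{"x": -0.007,"y": -0.056,"z": 0.005,"ax": 0,"ay": 0,"az": 0,"claw": 1},{"x": -0.007,"y": -0.056,"z": 0.005,"ax": 0,"ay": 0,"az": 0,"claw": 1},{"x": -0.007,"y": -0.056,"z": 0,"ax": 0,"ay": 0,"az": 0,"claw": 1},{"x": -0.007,"y": -0.056,"z": 0,"ax": 0,"ay": 0,"az": 0,"claw": 1},{"x": -0.007,"y": -0.056,"z": 0,"ax": 0,"ay": 0,"az": 0,"claw": 1},{"x": -0.007,"y": -0.056,"z": 0,"ax": 0,"ay": 0,"az": 0,"claw": 1},{"x": -0.007,"y": -0.056,"z": 0,"ax": 0,"ay": 0,"az": 0,"claw": 1},{"x": -0.007,"y": -0.056,"z": 0,"ax": 0,"ay": 0,"az": 0,"claw": 1},{"x": -0.007,"y": -0.05,"z": 0,"ax": 0,"ay": 0,"az": 0,"claw": 1},{"x": -0.003,"y": -0.02,"z": 0,"ax": 0,"ay": 0,"az": 0,"claw": 1},{"x": 0,"y": -0.005,"z": 0,"ax": 0,"ay": 0,"az": 0,"claw": 1},{"x": 0,"y": 0,"z": 0,"ax": 0,"ay": 0,"az": 0,"claw": 1}]}}

```text
clock: 28.15
tcp_pos: [435.6, -312.7, 186.9]
tcp_rot: [-0.012, 0.063, 0.998, 0.003]
force: [0.4, -0.0, -0.6]
finger_gap: 85.5
```

```bash
python3 - <<'E'
from pose import *
show((447,-323)); im,dep,T=snap('wrist','w14'); P=cloud('wrist',dep,T); print(top(P,dep,(447,-324),62,31),top(P,dep,(590,-357),62,31))
E
```

```text
t 28.15 p [ 435.6 -312.7  186.9] stn -36.1 -271.2 jaw 82.79 tilt fix ax,ay -0.0081 -0.0242 gap 85.5 F [ 0.4 -0.  -0.6] J [ 0.79  0.7  -0.42  1.87  0.43  0.69  1.56]
delta mm [ 11.4 -10.3]
((445.6, -323.4), 31.3, array([ 444.3, -323.2]), np.float64(60.3), np.int64(3687)) ((590.2, -357.1), 31.1, array([ 584.7, -355.8]), np.float64(60.1), np.int64(2110))
```

View pics/w14.png

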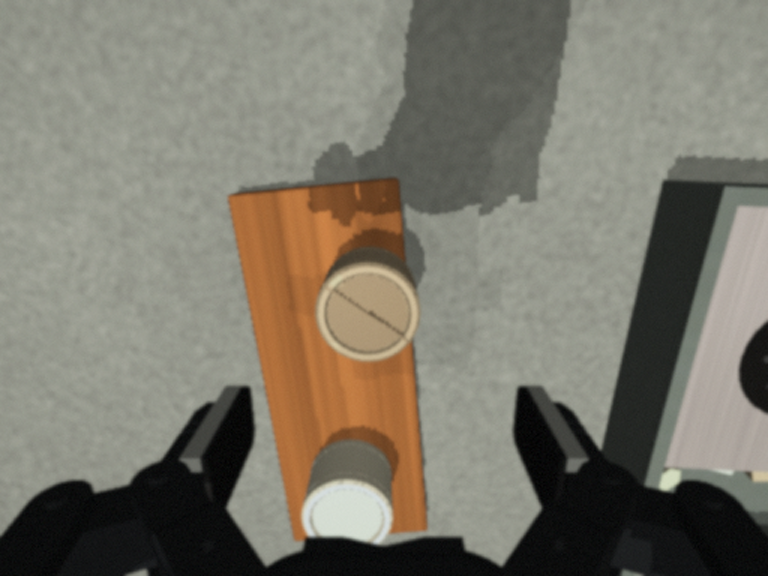

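Emit:
{"method": "move_arm", "body": {"targets": [{"x": 0.01,"y": -0.01,"z": -0.025,"ax": -0.008,"ay": -0.024,"az": 0,"claw": 1},{"x": 0,"y": 0,"z": -0.03,"ax": 0,"ay": 0,"az": 0,"claw": 1},{"x": 0,"y": 0,"z": -0.015,"ax": 0,"ay": 0,"az": 0,"claw": 1},{"x": 0,"y": 0,"z": 0,"ax": 0,"ay": 0,"az": 0,"claw": 1}]}}

```text
clock: 28.7
tcp_pos: [449.0, -316.1, 115.8]
tcp_rot: [0.001, 0.057, 0.998, 0.001]
force: [0.7, -0.3, 0.4]
finger_gap: 85.5
```

```bash
python3 - <<'E'
from pose import *
show((446,-323.4,52))
E
```

```text
t 28.7 p [ 449.  -316.1  115.8] stn -22.3 -272.2 jaw 83.42 tilt fix ax,ay -0.0025 0.0025 gap 85.5 F [ 0.7 -0.3  0.4] J [ 0.74  0.81 -0.35  1.9   0.51  0.52  1.5 ]
delta mm [ -3.   -7.3 -63.8]
```

Emit:
{"method": "move_arm", "body": {"targets": [{"x": -0.003,"y": -0.007,"z": -0.015,"ax": -0.002,"ay": 0.002,"az": 0,"claw": 1},{"x": 0,"y": 0,"z": -0.01,"ax": 0,"ay": 0,"az": 0,"claw": 1},{"x": 0,"y": 0,"z": 0,"ax": 0,"ay": 0,"az": 0,"claw": 1}]}}

```text
clock: 29.08
tcp_pos: [446.9, -323.7, 90.8]
tcp_rot: [0.001, 0.057, 0.998, -0.0]
force: [-0.7, -1.0, -0.4]
finger_gap: 85.7
```

```bash
python3 - <<'E'
from pose import *
show((446,-323.4,52))
E
```

```text
t 29.07 p [ 446.9 -323.7   90.8] stn -23.1 -280.0 jaw 83.46 tilt fix ax,ay 0.001 0.0028 gap 85.7 F [-0.7 -1.  -0.4] J [ 0.73  0.85 -0.31  1.91  0.54  0.47  1.48]
delta mm [ -0.9   0.3 -38.8]
```

Emit:
{"method": "move_arm", "body": {"targets": [{"x": -0.002,"y": -0.001,"z": -0.016,"ax": 0,"ay": 0.002,"az": 0,"claw": 1},{"x": -0.001,"y": 0,"z": -0.016,"ax": 0,"ay": 0.003,"az": 0,"claw": 1},{"x": 0,"y": 0,"z": -0.005,"ax": 0,"ay": 0,"az": 0,"claw": 1},{"x": 0,"y": 0,"z": 0,"ax": 0,"ay": 0,"az": 0,"claw": 1}]}}

```text
clock: 29.58
tcp_pos: [443.7, -324.8, 51.1]
tcp_rot: [-0.001, 0.057, 0.998, -0.001]
force: [0.8, -1.5, 0.2]
finger_gap: 85.3
```

```bash
python3 - <<'E'
from pose import *
show((446,-323.4,52))
E
```

```text
t 29.57 p [ 443.7 -324.8   51.1] stn -26.1 -281.7 jaw 83.45 tilt fix ax,ay 0.001 -0.0026 gap 85.3 F [ 0.8 -1.5  0.2] J [ 0.7   0.91 -0.26  1.92  0.58  0.39  1.45]
delta mm [2.3 1.4 0.9]
```

Emit:
{"method": "move_arm", "body": {"targets": [{"x": 0.0025,"y": 0.0015,"z": 0.001,"ax": 0,"ay": -0.002,"az": 0,"claw": 1},{"x": 0,"y": 0,"z": 0,"ax": 0,"ay": 0,"az": 0,"claw": -1},{"x": 0,"y": 0,"z": 0,"ax": 0,"ay": 0,"az": 0,"claw": -1},{"x": 0,"y": 0,"z": 0,"ax": 0,"ay": 0,"az": 0,"claw": -1},{"x": 0,"y": 0,"z": 0,"ax": 0,"ay": 0,"az": 0,"claw": -1},{"x": 0,"y": 0,"z": 0,"ax": 0,"ay": 0,"az": 0,"claw": -1}], "squeeze": 50}}

```text
clock: 30.32
tcp_pos: [446.9, -323.4, 53.2]
tcp_rot: [0.001, 0.057, 0.998, -0.001]
force: [-0.2, -0.6, -1.6]
finger_gap: 60.2
```

```bash
python3 - <<'E'
from pose import *
show((446,-323.4,52))
E
```

```text
t 30.32 p [ 446.9 -323.4   53.2] stn -23.1 -279.8 jaw 83.44 tilt fix ax,ay 0.0018 0.0012 gap 60.2 F [-0.2 -0.6 -1.6] J [ 0.7   0.91 -0.26  1.92  0.57  0.39  1.45]
delta mm [-0.9  0.  -1.2]
```

Emit:
{"method": "move_arm", "body": {"targets": [{"x": 0,"y": 0,"z": 0.03,"ax": 0,"ay": 0,"az": 0,"claw": -1},{"x": 0,"y": 0,"z": 0.05,"ax": 0,"ay": 0,"az": 0,"claw": -1},{"x": 0,"y": 0.005,"z": 0.05,"ax": 0,"ay": 0,"az": 0,"claw": -1},{"x": 0.014,"y": 0.05,"z": 0.01,"ax": 0,"ay": 0,"az": 0,"claw": -1},{"x": 0.014,"y": 0.05,"z": 0,"ax": 0,"ay": 0,"az": 0,"claw": -1},{"x": 0.014,"y": 0.05,"z": 0,"ax": 0,"ay": 0,"az": 0,"claw": -1},{"x": 0.014,"y": 0.05,"z": 0,"ax": 0,"ay": 0,"az": 0,"claw": -1},{"x": 0.01,"y": 0.035,"z": 0,"ax": 0,"ay": 0,"az": 0,"claw": -1},{"x": 0.003,"y": 0.015,"z": -0.01,"ax": 0,"ay": 0,"az": 0,"claw": -1},{"x": 0,"y": 0,"z": 0,"ax": 0,"ay": 0,"az": 0,"claw": -1}]}}

```text
clock: 31.58
tcp_pos: [515.3, -61.4, 187.0]
tcp_rot: [0.001, 0.059, 0.998, -0.0]
force: [-0.1, -1.0, -2.2]
finger_gap: 60.0
```

```bash
python3 - <<'E'
from pose import *
show((517.8,-51.7)); im,dep,T=snap('wrist','w15'); P=cloud('wrist',dep,T); p=bot.observe()['tcp_pos']
print(top(P,dep,p[:2],p[2]+9,31))
E
```

```text
t 31.57 p [515.3 -61.4 187. ] stn -0.8 -9.9 jaw 83.2 tilt fix ax,ay 0.0009 0.0022 gap 60.0 F [-0.1 -1.  -2.2] J [ 0.26  0.66 -0.37  1.94  0.4   0.6   1.08]
delta mm [2.5 9.7]
((509.1, -60.9), 43.9, array([511.3, -61.3]), np.float64(194.3), np.int64(14281))
```

View pics/w15.png

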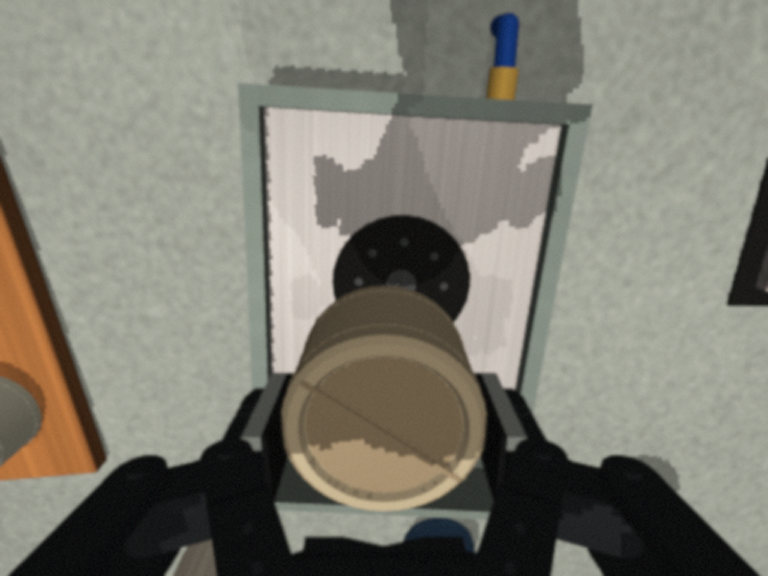

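```bash
python3 - <<'E'
from pose import *
im,dep,T=load('w15'); P=cloud('wrist',dep,T); hsv=cv2.cvtColor(im,cv2.COLOR_RGB2HSV)
p=np.array([515.3,-61.4,187])
m=(dep>0)&(hsv[...,2]>70)&(hsv[...,1]>50)&(abs(P[...,2]-(p[2]+8))<6)&(np.hypot(P[...,0]-p[0],P[...,1]-p[1])<45)
m=cv2.morphologyEx(m.astype(np.uint8),cv2.MORPH_OPEN,np.ones((5,5)))>0
X=P[m]; print(np.median(X[:,2]),cv2.minEnclosingCircle(X[:,:2].astype(np.float32)),X.min(0),X.max(0))
E
```

```text
193.8235732472562 ((514.13818359375, -61.23573303222656), 31.718612670898438) [482.71731758 -92.05562708 189.00866833] [544.35700166 -30.76569141 197.61609902]
```

Emit:
{"method": "move_arm", "body": {"targets": [{"x": 0.003,"y": 0.009,"z": -0.025,"ax": 0,"ay": 0.002,"az": 0,"claw": -1},{"x": 0,"y": 0,"z": -0.03,"ax": 0,"ay": 0,"az": 0,"claw": -1},{"x": 0,"y": 0,"z": -0.01,"ax": 0,"ay": 0,"az": 0,"claw": -1},{"x": 0,"y": 0,"z": 0,"ax": 0,"ay": 0,"az": 0,"claw": -1}]}}

```text
clock: 32.12
tcp_pos: [519.0, -59.7, 122.5]
tcp_rot: [0.002, 0.064, 0.998, -0.003]
force: [0.2, -0.2, -1.3]
finger_gap: 60.3
```

```bash
python3 - <<'E'
from pose import *
show((519,-51.9,82.2))
E
```

```text
t 32.12 p [519.  -59.7 122.5] stn 2.6 -7.6 jaw 82.62 tilt fix ax,ay 0.0055 0.0034 gap 60.3 F [ 0.2 -0.2 -1.3] J [ 0.2   0.77 -0.28  1.98  0.47  0.45  1.  ]
delta mm [ -0.    7.8 -40.3]
```

Emit:
{"method": "move_arm", "body": {"targets": [{"x": 0,"y": 0.008,"z": -0.012,"ax": 0.005,"ay": 0.003,"az": 0,"claw": -1},{"x": 0,"y": 0,"z": -0.012,"ax": 0,"ay": 0,"az": 0,"claw": -1},{"x": 0,"y": 0,"z": -0.003,"ax": 0,"ay": 0,"az": 0,"claw": -1},{"x": 0,"y": 0,"z": 0,"ax": 0,"ay": 0,"az": 0,"claw": -1}]}}

```text
clock: 32.62
tcp_pos: [520.3, -51.9, 95.4]
tcp_rot: [0.002, 0.065, 0.998, -0.0]
force: [-0.1, 0.1, -0.6]
finger_gap: 60.9
```

```bash
python3 - <<'E'
from pose import *
show((519,-51.9,82.2))
E
```

```text
t 32.62 p [520.3 -51.9  95.4] stn 2.4 0.4 jaw 82.56 tilt fix ax,ay 0.0004 0.0036 gap 60.9 F [-0.1  0.1 -0.6] J [ 0.16  0.81 -0.25  1.99  0.5   0.39  0.97]
delta mm [ -1.3  -0.  -13.2]
```

Emit:
{"method": "move_arm", "body": {"targets": [{"x": -0.0015,"y": 0,"z": -0.005,"ax": 0,"ay": 0.003,"az": 0,"claw": -1},{"x": 0,"y": 0,"z": -0.004,"ax": 0,"ay": 0,"az": 0,"claw": -1},{"x": 0,"y": 0,"z": -0.001,"ax": 0,"ay": 0,"az": 0,"claw": -1},{"x": 0,"y": 0,"z": 0,"ax": 0,"ay": 0,"az": 0,"claw": -1}]}}

```text
clock: 33.12
tcp_pos: [519.0, -52.0, 85.2]
tcp_rot: [0.001, 0.065, 0.998, -0.0]
force: [0.3, 0.2, -0.7]
finger_gap: 60.4
```

```bash
python3 - <<'E'
from pose import *
show((519,-51.9,82.2))
im,dep,T=snap('wrist','w16'); P=cloud('wrist',dep,T); hsv=cv2.cvtColor(im,cv2.COLOR_RGB2HSV)
p=bot.observe()['tcp_pos']
m=(dep>0)&(hsv[...,2]>70)&(hsv[...,1]>50)&(abs(P[...,2]-(p[2]+8))<6)&(np.hypot(P[...,0]-p[0],P[...,1]-p[1])<45)
m=cv2.morphologyEx(m.astype(np.uint8),cv2.MORPH_OPEN,np.ones((5,5)))>0
X=P[m]; print(np.median(X[:,2]),cv2.minEnclosingCircle(X[:,:2].astype(np.float32)))
E
```

```text
t 33.12 p [519.  -52.   85.2] stn 1.2 0.0 jaw 82.54 tilt fix ax,ay 0.0005 0.0012 gap 60.4 F [ 0.3  0.2 -0.7] J [ 0.15  0.83 -0.24  2.    0.5   0.37  0.96]
delta mm [ 0.   0.1 -3. ]
92.00010747332456 ((518.3159790039062, -52.37937927246094), 32.11302185058594)
```

Emit:
{"method": "move_arm", "body": {"targets": [{"x": 0,"y": 0,"z": -0.002,"ax": 0,"ay": 0.001,"az": 0,"claw": -1},{"x": 0,"y": 0,"z": -0.001,"ax": 0,"ay": 0,"az": 0,"claw": -1},{"x": 0,"y": 0,"z": 0,"ax": 0,"ay": 0,"az": 0,"claw": -1}]}}

```text
clock: 33.55
tcp_pos: [519.2, -52.0, 82.2]
tcp_rot: [0.0, 0.065, 0.998, -0.0]
force: [0.4, 0.2, -1.4]
finger_gap: 60.8
```

Emit:
{"method": "move_arm", "body": {"targets": [{"x": 0,"y": 0,"z": -0.001,"ax": 0,"ay": 0,"az": 0,"claw": -1},{"x": 0,"y": 0,"z": -0.001,"ax": 0,"ay": 0,"az": 0,"claw": -1}]}}

```text
clock: 33.8
tcp_pos: [519.3, -51.9, 82.1]
tcp_rot: [0.001, 0.065, 0.998, -0.001]
force: [-2.0, -1.1, 10.5]
finger_gap: 60.4
```

Contact. Release and lift.

Emit:
{"method": "move_arm", "body": {"targets": [{"x": 0,"y": 0,"z": 0.0005,"ax": 0,"ay": 0,"az": 0,"claw": -1},{"x": 0,"y": 0,"z": 0,"ax": 0,"ay": 0,"az": 0,"claw": 0.6},{"x": 0,"y": 0,"z": 0,"ax": 0,"ay": 0,"az": 0,"claw": 1},{"x": 0,"y": 0,"z": 0,"ax": 0,"ay": 0,"az": 0,"claw": 1},{"x": 0,"y": 0,"z": 0,"ax": 0,"ay": 0,"az": 0,"claw": 1},{"x": 0,"y": 0,"z": 0.03,"ax": 0,"ay": 0,"az": 0,"claw": 1},{"x": 0,"y": 0,"z": 0.05,"ax": 0,"ay": 0,"az": 0,"claw": 1},{"x": 0,"y": 0,"z": 0.04,"ax": 0,"ay": 0,"az": 0,"claw": 1},{"x": 0,"y": 0,"z": 0,"ax": 0,"ay": 0,"az": 0,"claw": 1}]}}

```text
clock: 34.92
tcp_pos: [518.9, -51.8, 205.4]
tcp_rot: [0.0, 0.065, 0.998, -0.001]
force: [0.5, -0.4, -0.3]
finger_gap: 85.4
```

```bash
python3 - <<'E'
from pose import *
show(); im,dep,T=snap('wrist','w17'); P=cloud('wrist',dep,T); hsv=cv2.cvtColor(im,cv2.COLOR_RGB2HSV)
print(top(P,dep,(518,-52),91,31))
m=(abs(P[...,2]-45)<5)&(hsv[...,2]<60)&(np.hypot(P[...,0]-518,P[...,1]+52)<55)
X=onplane('wrist',np.argwhere(m)[:,::-1],45,T)[:,:2]
print(cv2.minEnclosingCircle(X.astype(np.float32)),m.sum())
E
```

```text
t 34.92 p [518.9 -51.8 205.4] stn 1.1 0.2 jaw 82.57 tilt fix ax,ay 0.0012 0.0007 gap 85.4 F [ 0.5 -0.4 -0.3] J [ 0.25  0.64 -0.39  1.92  0.38  0.66  1.06]
((518.3, -52.3), 31.1, array([516.9, -52. ]), np.float64(89.3), np.int64(4137))
((517.17724609375, -51.5836067199707), 41.01321029663086) 1452
```

View pics/w17.png

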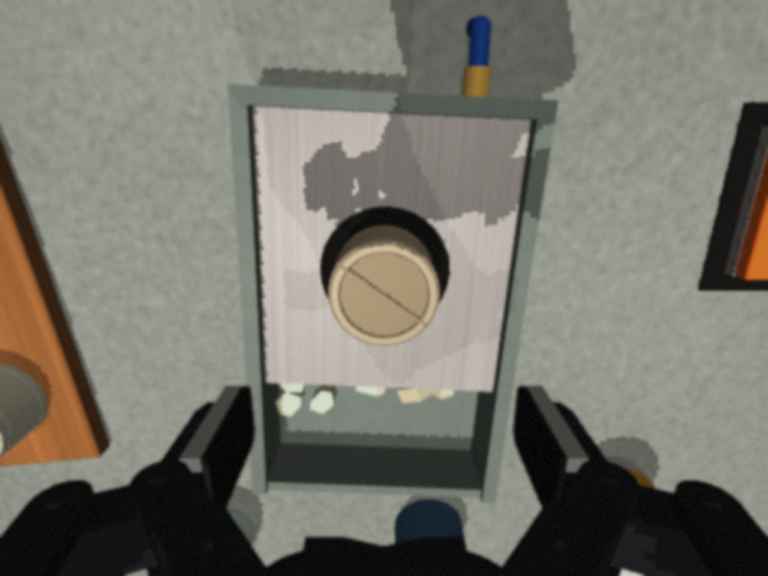

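Raw stands centred (≈1 mm off). Now the knob.

Emit:
{"method": "move_arm", "body": {"targets": [{"x": -0.005,"y": 0.056,"z": 0.005,"ax": 0,"ay": 0,"az": 0,"claw": 1},{"x": -0.005,"y": 0.056,"z": 0.005,"ax": 0,"ay": 0,"az": 0,"claw": 1},{"x": -0.005,"y": 0.056,"z": 0.005,"ax": 0,"ay": 0,"az": 0,"claw": 1},{"x": -0.005,"y": 0.056,"z": 0,"ax": 0,"ay": 0,"az": 0,"claw": 1},{"x": -0.005,"y": 0.056,"z": 0,"ax": 0,"ay": 0,"az": 0,"claw": 1},{"x": -0.006,"y": 0.056,"z": 0,"ax": 0,"ay": 0,"az": 0,"claw": 1},{"x": -0.005,"y": 0.04,"z": 0,"ax": 0,"ay": 0,"az": 0,"claw": 1},{"x": 0,"y": 0.01,"z": 0,"ax": 0,"ay": 0,"az": 0,"claw": 1},{"x": 0,"y": 0,"z": 0,"ax": 0,"ay": 0,"az": 0,"claw": 1}]}}

```text
clock: 36.1
tcp_pos: [473.0, 338.9, 205.9]
tcp_rot: [-0.01, 0.068, 0.998, -0.008]
force: [0.1, -0.5, -0.3]
finger_gap: 85.2
```

```bash
python3 - <<'E'
from pose import *
show(); im,dep,T=snap('wrist','w18'); P=cloud('wrist',dep,T); hsv=cv2.cvtColor(im,cv2.COLOR_RGB2HSV)
reg=(dep>0)&(P[...,0]>400)&(P[...,0]<660)&(P[...,1]<450)&(P[...,1]>310)
k=reg&(hsv[...,2]<70)&(P[...,2]>80)&(P[...,2]<96)&(P[...,0]<520); print('bar',rect(P[k][:,:2]),np.median(P[k][:,2]),k.sum())
k=reg&(hsv[...,2]<70)&(P[...,2]>57)&(P[...,2]<67)&(P[...,0]<520); print('skirt',cv2.minEnclosingCircle(P[k][:,:2].astype(np.float32)))
h=hsv[...,0]; k=reg&((h<8)|(h>172))&(hsv[...,1]>140); print('red',P[k].mean(0) if k.any() else 0,k.sum()); 
if k.any():
    X=onplane('wrist',np.argwhere(k)[:,::-1],54,T); print(X.mean(0))
E
```

```text
t 36.1 p [473.  338.9 205.9] stn -111.3 377.1 jaw 82.23 tilt fix ax,ay 0.0149 -0.021 gap 85.2 F [ 0.1 -0.5 -0.3] J [-0.51  0.71 -0.34  1.72  0.3   0.79  0.45]
bar (array([468. , 378.6]), 36.7, 10.9, 26.14) 91.90519456396012 492
skirt ((468.21112060546875, 378.8663330078125), 21.35598373413086)
red [454.65664615 353.54494039  58.22702179] 43
[457.57382807 354.38214332  54.        ]
```

View pics/w18.png

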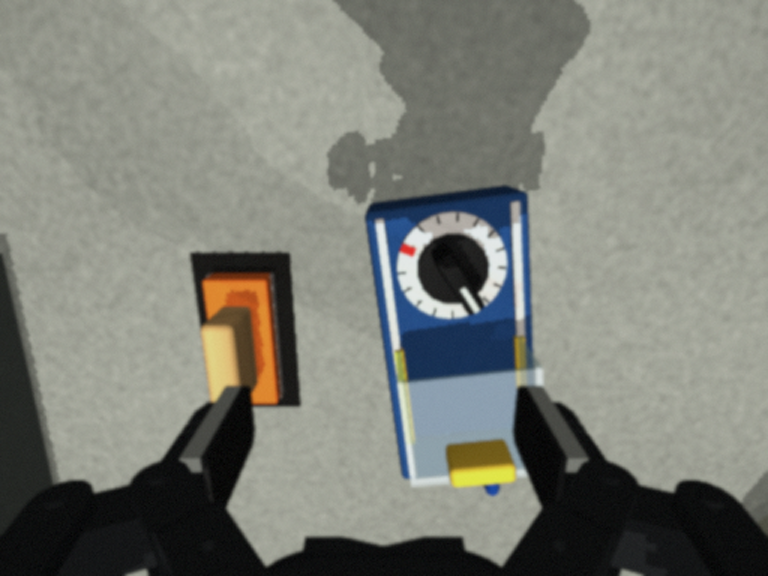

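Emit:
{"method": "move_arm", "body": {"targets": [{"x": -0.004,"y": 0.02,"z": -0.01,"ax": 0.01,"ay": -0.02,"az": 0.15,"claw": 1},{"x": 0,"y": 0.018,"z": -0.01,"ax": 0,"ay": 0,"az": 0.15,"claw": 1},{"x": 0,"y": 0,"z": 0,"ax": 0,"ay": 0,"az": 0.15,"claw": 1},{"x": 0,"y": 0,"z": 0,"ax": 0,"ay": 0,"az": 0.1,"claw": 1},{"x": 0,"y": 0,"z": 0,"ax": 0,"ay": 0,"az": 0,"claw": 1}]}}

```text
clock: 36.78
tcp_pos: [473.5, 363.1, 183.0]
tcp_rot: [0.001, -0.206, 0.979, -0.009]
force: [-0.0, 1.0, -1.5]
finger_gap: 85.4
```

```bash
cat > knob.py <<'E'
from pose import *
def knob(tag):
    im,dep,T=snap('wrist',tag); P=cloud('wrist',dep,T); hsv=cv2.cvtColor(im,cv2.COLOR_RGB2HSV)
    reg=(dep>0)&(P[...,0]>400)&(P[...,0]<525)&(P[...,1]<450)&(P[...,1]>310)
    k=reg&(hsv[...,2]<80)&(P[...,2]>82)&(P[...,2]<96); r=rect(P[k][:,:2]); print('bar',r,np.median(P[k][:,2]),k.sum())
    k=reg&(hsv[...,2]<80)&(P[...,2]>57)&(P[...,2]<67); print('skirt',cv2.minEnclosingCircle(P[k][:,:2].astype(np.float32)))
    h=hsv[...,0].astype(int); k=reg&((h<8)|(h>172))&(hsv[...,1]>120)&(hsv[...,2]>60)
    X=onplane('wrist',np.argwhere(k)[:,::-1],52,T)[:,:2]; c=X.mean(0) if len(X) else 0; print('red',c,len(X))
    # silver ring
    k=reg&(hsv[...,1]<50)&(hsv[...,2]>150)&(abs(P[...,2]-52)<5); 
    X=onplane('wrist',np.argwhere(k)[:,::-1],52,T)[:,:2]; 
    X=X[np.hypot(*(X-[468,378.7]).T)<38]; cc=cv2.minEnclosingCircle(X.astype(np.float32)); print('ring',cc)
    for ctr in (cc[0],(468.1,378.7)):
        d=c-np.array(ctr); print('red ang',np.degrees(np.arctan2(d[1],d[0])),np.hypot(*d))
E
python3 - <<'E'
from knob import *
show((468.1,378.7),116.1); knob('w19')
E
```

```text
t 36.77 p [473.5 363.1 183. ] stn -114.9 401.1 jaw 113.78 tilt fix ax,ay 0.0175 0.0052 gap 85.4 F [-0.   1.  -1.5] J [-0.48  0.77 -0.46  1.7   0.47  0.79  0.81]
delta mm [-5.4 15.6]
az 0.04
bar (array([468. , 378.5]), 37.2, 11.0, 26.2) 91.83609947366222 579
skirt ((468.1961975097656, 378.44366455078125), 21.383499145507812)
red [454.68345131 353.32257495] 63
ring ((469.5141296386719, 379.39154052734375), 34.44607162475586)
red ang -119.63562051630221 29.992332115640846
red ang -117.86453320639434 28.705704671779785
```

View pics/w19.png

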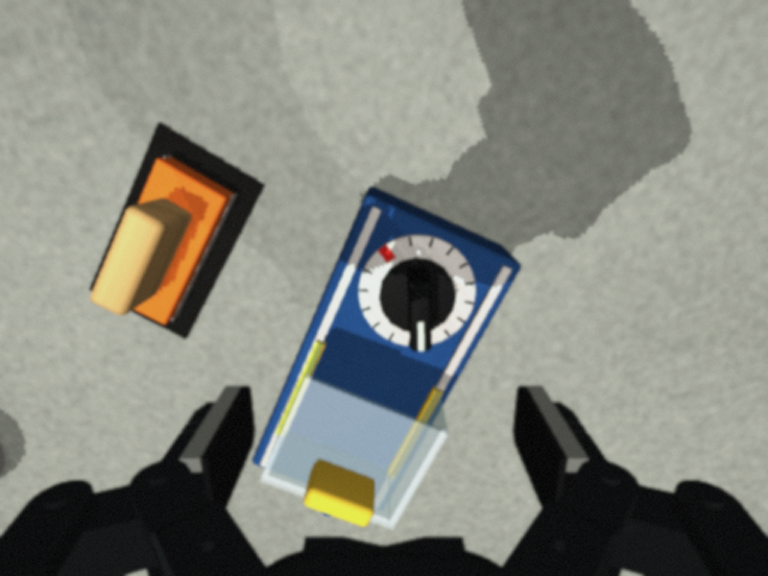

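Emit:
{"method": "move_arm", "body": {"targets": [{"x": -0.006,"y": 0.016,"z": -0.015,"ax": 0.016,"ay": 0.005,"az": 0.04,"claw": 1},{"x": 0,"y": 0,"z": -0.02,"ax": 0,"ay": 0,"az": 0,"claw": 1},{"x": 0,"y": 0,"z": -0.005,"ax": 0,"ay": 0,"az": 0,"claw": 1},{"x": 0,"y": 0,"z": 0,"ax": 0,"ay": 0,"az": 0,"claw": 1}]}}

```text
clock: 37.33
tcp_pos: [466.8, 380.1, 140.2]
tcp_rot: [-0.0, -0.225, 0.974, 0.0]
force: [0.0, -0.6, -0.7]
finger_gap: 85.4
```

```bash
python3 - <<'E'
from knob import *
show((468.1,378.5,86),116.1); knob('w20')
im,dep,T=load('w20'); cv2.imwrite('pics/w20c.png',cv2.resize(im[140:260,190:350,::-1],(800,600),interpolation=cv2.INTER_CUBIC))
E
```

```text
t 37.33 p [466.8 380.1 140.2] stn -124.5 416.7 jaw 116.04 tilt fix ax,ay -0.0001 -0.0004 gap 85.4 F [ 0.  -0.6 -0.7] J [-0.51  0.83 -0.45  1.72  0.51  0.71  0.8 ]
delta mm [  1.3  -1.6 -54.2]
az 0.001
bar (array([468.6, 378.7]), 38.4, 10.5, 26.45) 91.89893833960889 820
skirt ((468.1896057128906, 378.60870361328125), 21.588071823120117)
red [454.91751654 353.26398152] 96
ring ((469.7310485839844, 379.390869140625), 34.341373443603516)
red ang -119.55255089263498 30.034230281753214
red ang -117.3959229668368 28.649064671204243
```

View pics/w20c.png

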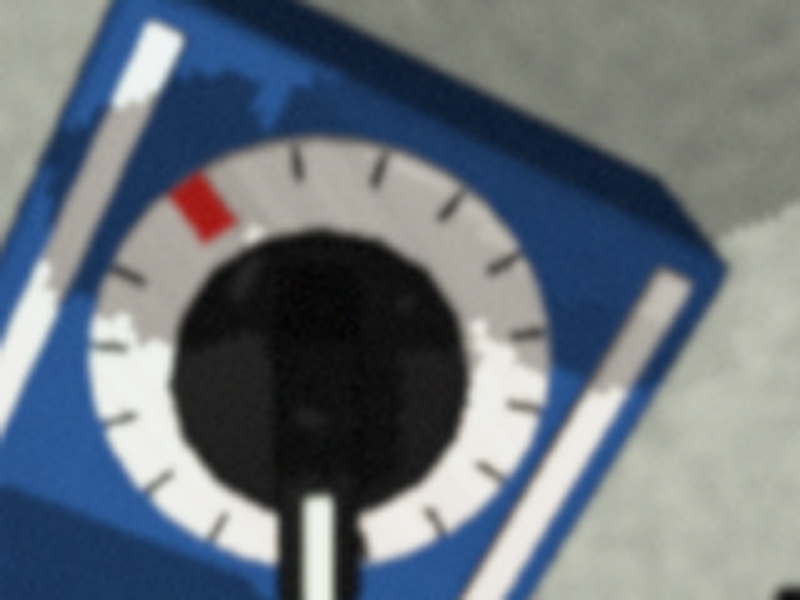

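Emit:
{"method": "move_arm", "body": {"targets": [{"x": 0.001,"y": -0.0015,"z": -0.018,"ax": 0,"ay": 0,"az": 0.003,"claw": 1},{"x": 0,"y": 0,"z": -0.018,"ax": 0,"ay": 0,"az": 0,"claw": 0.3},{"x": 0,"y": 0,"z": -0.006,"ax": 0,"ay": 0,"az": 0,"claw": 0.1},{"x": 0,"y": 0,"z": 0,"ax": 0,"ay": 0,"az": 0,"claw": 0}], "squeeze": 40}}

```text
clock: 37.88
tcp_pos: [468.1, 378.6, 95.7]
tcp_rot: [0.0, -0.227, 0.974, 0.0]
force: [-0.5, -0.5, -0.6]
finger_gap: 42.7
```

```bash
python3 - <<'E'
from knob import *
show((468.2,378.6,86),116.3)
E
```

```text
t 37.88 p [468.1 378.6  95.7] stn -123.0 415.4 jaw 116.21 tilt fix ax,ay -0.0005 0.0002 gap 42.7 F [-0.5 -0.5 -0.6] J [-0.53  0.89 -0.41  1.74  0.56  0.62  0.76]
delta mm [ 0.1  0.  -9.7]
az 0.002
```

Emit:
{"method": "move_arm", "body": {"targets": [{"x": 0,"y": 0,"z": -0.006,"ax": 0,"ay": 0,"az": 0.002,"claw": 0},{"x": 0,"y": 0,"z": -0.002,"ax": 0,"ay": 0,"az": 0,"claw": -0.5},{"x": 0,"y": 0,"z": -0.001,"ax": 0,"ay": 0,"az": 0,"claw": -1},{"x": 0,"y": 0,"z": 0,"ax": 0,"ay": 0,"az": 0,"claw": -1},{"x": 0,"y": 0,"z": 0,"ax": 0,"ay": 0,"az": 0,"claw": -1}], "squeeze": 40}}

```text
clock: 38.5
tcp_pos: [468.4, 379.2, 87.2]
tcp_rot: [0.001, -0.228, 0.974, 0.001]
force: [-0.1, -0.0, -0.9]
finger_gap: 10.0
```

```bash
python3 - <<'E'
from knob import *
show((468.2,378.6,86),116.3)
E
```

```text
t 38.5 p [468.4 379.2  87.2] stn -122.7 416.1 jaw 116.32 tilt fix ax,ay -0.0021 0.0015 gap 10.0 F [-0.1 -0.  -0.9] J [-0.53  0.91 -0.4   1.75  0.57  0.6   0.76]
delta mm [-0.2 -0.6 -1.2]
az -0.0
```

Emit:
{"method": "move_arm", "body": {"targets": [{"x": 0,"y": 0,"z": 0,"ax": 0,"ay": 0,"az": -0.1,"claw": -1},{"x": 0,"y": 0,"z": 0,"ax": 0,"ay": 0,"az": -0.12,"claw": -1},{"x": 0,"y": 0,"z": 0,"ax": 0,"ay": 0,"az": -0.12,"claw": -1},{"x": 0,"y": 0,"z": 0,"ax": 0,"ay": 0,"az": -0.12,"claw": -1},{"x": 0,"y": 0,"z": 0,"ax": 0,"ay": 0,"az": -0.12,"claw": -1},{"x": 0,"y": 0,"z": 0,"ax": 0,"ay": 0,"az": -0.12,"claw": -1}]}}

```text
clock: 39.25
tcp_pos: [468.3, 379.5, 87.2]
tcp_rot: [0.001, 0.13, 0.991, 0.001]
force: [0.7, -0.2, -1.1]
finger_gap: 10.5
```

```bash
python3 - <<'E'
from knob import *
show((468.2,378.6,86),152.6)
E
```

```text
t 39.25 p [468.3 379.5  87.2] stn -122.9 416.4 jaw 75.0 tilt fix ax,ay -0.0019 0.0027 gap 10.5 F [ 0.7 -0.2 -1.1] J [-0.64  0.89 -0.21  1.75  0.33  0.53  0.25]
delta mm [-0.1 -0.9 -1.2]
az 1.354
```

Emit:
{"method": "move_arm", "body": {"targets": [{"x": 0,"y": -0.0005,"z": 0,"ax": -0.002,"ay": 0.002,"az": -0.12,"claw": -1},{"x": 0,"y": 0,"z": 0,"ax": 0,"ay": 0,"az": -0.12,"claw": -1},{"x": 0,"y": 0,"z": 0,"ax": 0,"ay": 0,"az": -0.12,"claw": -1},{"x": 0,"y": 0,"z": 0,"ax": 0,"ay": 0,"az": -0.12,"claw": -1},{"x": 0,"y": 0,"z": 0,"ax": 0,"ay": 0,"az": -0.12,"claw": -1},{"x": 0,"y": 0,"z": 0,"ax": 0,"ay": 0,"az": -0.12,"claw": -1},{"x": 0,"y": 0,"z": 0,"ax": 0,"ay": 0,"az": -0.12,"claw": -1},{"x": 0,"y": 0,"z": 0,"ax": 0,"ay": 0,"az": -0.12,"claw": -1}]}}

```text
clock: 40.25
tcp_pos: [468.6, 379.9, 87.2]
tcp_rot: [0.001, 0.586, 0.811, 0.001]
force: [-0.9, -0.1, -1.5]
finger_gap: 10.3
```

```bash
python3 - <<'E'
from knob import *
show((468.2,378.6,86),152.6)
E
```

```text
t 40.25 p [468.6 379.9  87.2] stn -122.7 416.9 jaw 18.31 tilt fix ax,ay -0.0001 0.002 gap 10.3 F [-0.9 -0.1 -1.5] J [-0.78  0.88  0.03  1.76 -0.05  0.5  -0.4 ]
delta mm [-0.4 -1.3 -1.2]
az -0.798
```

Emit:
{"method": "move_arm", "body": {"targets": [{"x": 0,"y": -0.001,"z": 0,"ax": 0,"ay": 0.002,"az": -0.12,"claw": -1},{"x": 0,"y": 0,"z": 0,"ax": 0,"ay": 0,"az": -0.12,"claw": -1},{"x": 0,"y": 0,"z": 0,"ax": 0,"ay": 0,"az": -0.12,"claw": -1},{"x": 0,"y": 0,"z": 0,"ax": 0,"ay": 0,"az": -0.12,"claw": -1},{"x": 0,"y": 0,"z": 0,"ax": 0,"ay": 0,"az": -0.12,"claw": -1},{"x": 0,"y": 0,"z": 0,"ax": 0,"ay": 0,"az": -0.08,"claw": -1},{"x": 0,"y": 0,"z": 0,"ax": 0,"ay": 0,"az": 0,"claw": -1}]}}

```text
clock: 41.12
tcp_pos: [469.0, 379.9, 87.2]
tcp_rot: [0.0, 0.828, 0.561, 0.001]
force: [0.4, -1.1, -0.0]
finger_gap: 10.0
```

```bash
python3 - <<'E'
from knob import *
show((468.2,378.6,86),152.6)
E
```

```text
t 41.12 p [469.  379.9  87.2] stn -122.3 416.9 jaw -21.78 tilt fix ax,ay -0.0009 0.002 gap 10.0 F [ 0.4 -1.1 -0. ] J [-0.87  0.9   0.2   1.76 -0.32  0.51 -0.84]
delta mm [-0.8 -1.3 -1.2]
az -0.098
```

Emit:
{"method": "move_arm", "body": {"targets": [{"x": 0,"y": 0,"z": 0,"ax": 0,"ay": 0,"az": -0.05,"claw": -1},{"x": 0,"y": 0,"z": 0,"ax": 0,"ay": 0,"az": -0.04,"claw": -1},{"x": 0,"y": 0,"z": 0,"ax": 0,"ay": 0,"az": 0,"claw": -1}]}}

```text
clock: 41.5
tcp_pos: [469.0, 379.9, 87.2]
tcp_rot: [0.0, 0.853, 0.521, 0.001]
force: [0.9, -1.1, -0.3]
finger_gap: 9.9
```

```bash
python3 - <<'E'
from knob import *
show((468.2,378.6,86),152.6)
E
```

```text
t 41.5 p [469.  379.9  87.2] stn -122.2 416.9 jaw -27.16 tilt fix ax,ay -0.0011 0.002 gap 9.9 F [ 0.9 -1.1 -0.3] J [-0.88  0.9   0.22  1.76 -0.36  0.51 -0.9 ]
delta mm [-0.8 -1.3 -1.2]
az -0.004
```

Jaw at −27.2° vs −27.4°. Open, lift and look.

Emit:
{"method": "move_arm", "body": {"targets": [{"x": 0,"y": 0,"z": 0,"ax": 0,"ay": 0,"az": 0,"claw": -0.5},{"x": 0,"y": 0,"z": 0,"ax": 0,"ay": 0,"az": 0,"claw": 0},{"x": 0,"y": 0,"z": 0,"ax": 0,"ay": 0,"az": 0,"claw": 0.3},{"x": 0,"y": 0,"z": 0.02,"ax": 0,"ay": 0,"az": 0,"claw": 0.5},{"x": 0,"y": 0,"z": 0.04,"ax": 0,"ay": 0,"az": 0,"claw": 1},{"x": 0,"y": 0,"z": 0.02,"ax": 0,"ay": 0,"az": 0,"claw": 1},{"x": 0,"y": 0,"z": 0,"ax": 0,"ay": 0,"az": 0,"claw": 1}]}}

```text
clock: 42.38
tcp_pos: [468.1, 380.6, 169.1]
tcp_rot: [-0.001, 0.853, 0.522, 0.001]
force: [-0.6, 0.4, -0.8]
finger_gap: 85.7
```

```bash
python3 - <<'E'
from knob import *
show(); knob('w21')
im,dep,T=load('w21'); 
cv2.imwrite('pics/w21c.png',cv2.resize(im[110:290,140:380,::-1],(800,600),interpolation=cv2.INTER_CUBIC))
E
```

```text
t 42.38 p [468.1 380.6 169.1] stn -123.3 417.5 jaw -27.07 tilt fix ax,ay -0.0021 0.0006 gap 85.7 F [-0.6  0.4 -0.8] J [-0.92  0.78  0.28  1.73 -0.32  0.68 -0.93]
bar (array([469.4, 379.5]), 38.0, 10.7, 62.81) 91.88595511719483 652
skirt ((469.517333984375, 379.9415588378906), 21.500507354736328)Traceback (most recent call last):
  File "<stdin>", line 2, in <module>
  File "knob.py", line 8, in knob
    X=onplane('wrist',np.argwhere(k)[:,::-1],52,T)[:,:2]; c=X.mean(0) if len(X) else 0; print('red',c,len(X))
      ~~~~~~~^^^^^^^^^^^^^^^^^^^^^^^^^^^^^^^^^^^^^
  File "h.py", line 17, in onplane
    o,d=ray(name,uv,T); s=(z-o[2])/d[:,2]; return o+d*s[:,None]
        ~~~^^^^^^^^^^^
  File "h.py", line 13, in ray
    p=cv2.undistortPoints(np.array(uv,float).reshape(-1,1,2),K(c),np.array(c['D'],float)).reshape(-1,2)
      ~~~~~~~~~~~~~~~~~~~^^^^^^^^^^^^^^^^^^^^^^^^^^^^^^^^^^^^^^^^^^^^^^^^^^^^^^^^^^^^^^^^
cv2.error: OpenCV(4.12.0) /io/opencv/modules/calib3d/src/undistort.dispatch.cpp:347: error: (-215:Assertion failed) CV_IS_MAT(_src) && CV_IS_MAT(_dst) && (_src->rows == 1 || _src->cols == 1) && (_dst->rows == 1 || _dst->cols == 1) && _src->cols + _src->rows - 1 == _dst->rows + _dst->cols - 1 && (CV_MAT_TYPE(_src->type) == CV_32FC2 || CV_MAT_TYPE(_src->type) == CV_64FC2) && (CV_MAT_TYPE(_dst->type) == CV_32FC2 || CV_MAT_TYPE(_dst->type) == CV_64FC2) in function 'cvUndistortPointsInternal'
```

```bash
python3 - <<'E'
from knob import *
im,dep,T=load('w21'); 
cv2.imwrite('pics/w21c.png',cv2.resize(im[110:290,140:380,::-1],(800,600),interpolation=cv2.INTER_CUBIC))
E
```

```text
(no output)
```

View pics/w21c.png

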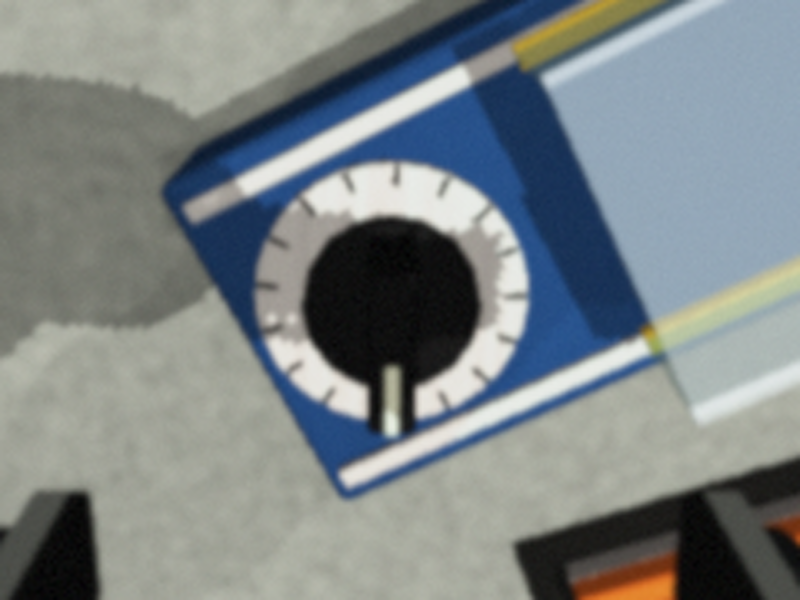

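```bash
python3 - <<'E'
from knob import *
im,dep,T=snap('side','s21')
cv2.imwrite('pics/s21c.png',cv2.resize(im[125:190,135:235,::-1],(800,520),interpolation=cv2.INTER_CUBIC))
E
```

```text
(no output)
```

View pics/s21c.png

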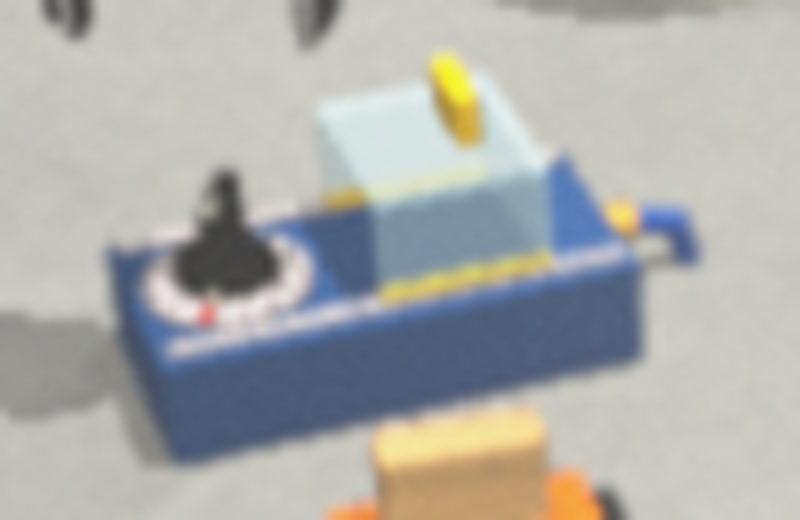

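Emit:
{"method": "move_arm", "body": {"targets": [{"x": -0.017,"y": -0.035,"z": 0,"ax": 0,"ay": 0,"az": 0,"claw": 1},{"x": -0.02,"y": -0.04,"z": 0,"ax": 0,"ay": 0,"az": 0,"claw": 1},{"x": -0.02,"y": -0.04,"z": 0,"ax": 0,"ay": 0,"az": 0,"claw": 1},{"x": -0.01,"y": -0.018,"z": 0,"ax": 0,"ay": 0,"az": 0,"claw": 1},{"x": 0,"y": 0,"z": 0,"ax": 0,"ay": 0,"az": 0,"claw": 1}]}}

```text
clock: 43.1
tcp_pos: [394.7, 242.3, 162.0]
tcp_rot: [-0.0, 0.852, 0.523, -0.006]
force: [-0.0, 0.7, -0.4]
finger_gap: 85.5
```

```bash
python3 - <<'E'
from knob import *
show(); im,dep,T=snap('wrist','w22')
E
```

```text
t 43.1 p [394.7 242.3 162. ] stn -171.8 268.6 jaw -26.96 tilt fix ax,ay 0.0057 -0.0096 gap 85.5 F [-0.   0.7 -0.4] J [-0.78  0.66  0.2   2.13 -0.33  0.4  -0.78]
```

View pics/w22.png

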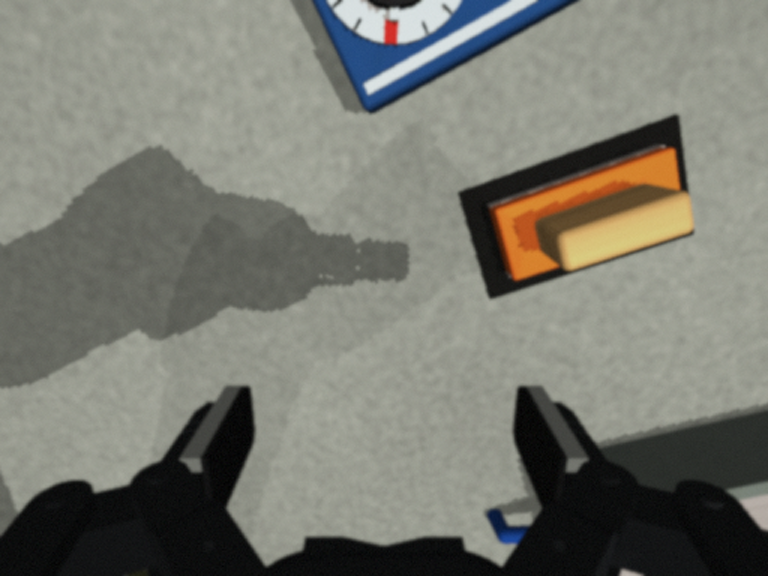

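The side crop shows the white pointer directly against the red mark; get a finer wrist view.

Emit:
{"method": "move_arm", "body": {"targets": [{"x": 0.012,"y": 0.024,"z": 0.01,"ax": 0.005,"ay": -0.009,"az": 0,"claw": 1},{"x": 0.008,"y": 0.016,"z": 0,"ax": 0,"ay": 0,"az": 0,"claw": 1},{"x": 0,"y": 0,"z": 0,"ax": 0,"ay": 0,"az": 0,"claw": 1}]}}

```text
clock: 43.52
tcp_pos: [417.5, 288.4, 171.0]
tcp_rot: [-0.0, 0.851, 0.525, 0.001]
force: [-0.3, -0.7, -0.5]
finger_gap: 85.5
```

```bash
python3 - <<'E'
from knob import *
show(); im,dep,T=snap('wrist','w23')
cv2.imwrite('pics/w23c.png',cv2.resize(im[0:120,180:340,::-1],(800,600),interpolation=cv2.INTER_CUBIC))
E
```

```text
t 43.52 p [417.5 288.4 171. ] stn -157.3 317.9 jaw -26.72 tilt fix ax,ay -0.002 0.002 gap 85.5 F [-0.3 -0.7 -0.5] J [-0.84  0.68  0.24  2.01 -0.33  0.49 -0.83]
```

View pics/w23c.png

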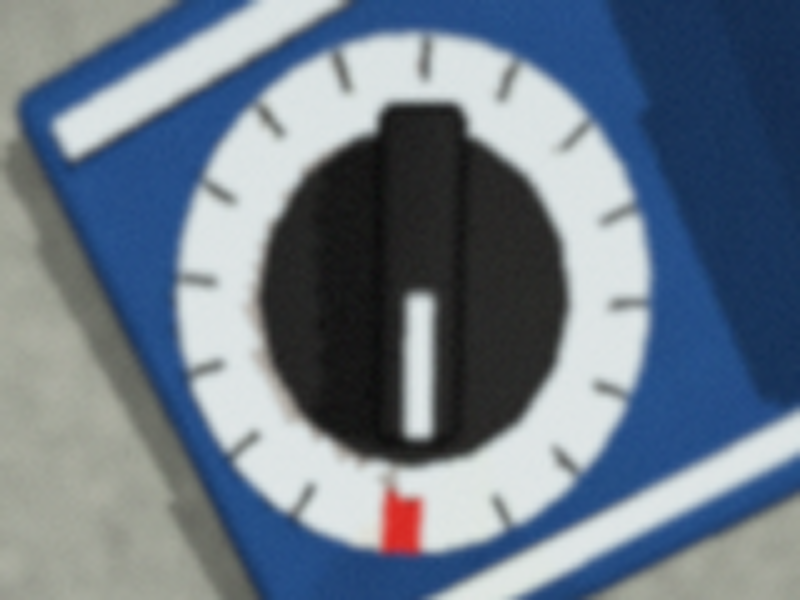

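```bash
python3 - <<'E'
from knob import *
im,dep,T=load('w23'); hsv=cv2.cvtColor(im,cv2.COLOR_RGB2HSV); P=cloud('wrist',dep,T)
sub=np.zeros((384,512),bool); sub[0:120,180:340]=1
h=hsv[...,0].astype(int)
red=sub&((h<8)|(h>172))&(hsv[...,1]>120); print('red z',np.median(P[red][:,2]))
w=sub&(hsv[...,2]>170)&(hsv[...,1]<50)
n,l,st,ce=cv2.connectedComponentsWithStats(w.astype(np.uint8))
for i in range(1,n):
    if st[i,4]>30: print(i,st[i],ce[i],np.median(P[l==i][:,2]).round(1),P[l==i][:,2].max().round(1))
def ang(v): return np.degrees(np.arctan2(v[1],v[0]))
ring=None
for i in range(1,n):
    z=np.median(P[l==i][:,2])
    if st[i,4]>30 and z>75:
        for zz in (z,92):
            X=onplane('wrist',np.argwhere(l==i)[:,::-1],zz,T)[:,:2]; print('ptr line',rect(X),zz)
    if st[i,4]>800:
        X=onplane('wrist',np.argwhere(l==i)[:,::-1],z,T)[:,:2].astype(np.float32)
        e=cv2.fitEllipse(cv2.convexHull(X)); print('ring ell',e,z); c=np.array(e[0])
        R_=onplane('wrist',np.argwhere(red)[:,::-1],z,T)[:,:2].mean(0); print('red',R_,ang(R_-c),np.hypot(*(R_-c)))
k=sub&(hsv[...,2]<80)&(P[...,2]>82)&(P[...,2]<96); print('bar',rect(P[k][:,:2]))
k=sub&(hsv[...,2]<90)&(P[...,2]>57)&(P[...,2]<96); print('skirt',cv2.minEnclosingCircle(P[k][:,:2].astype(np.float32)))
E
```

```text
red z 54.41677496514477
1 [191   0  57  31 468] [216.34615385  13.56196581] 52.4 294.8
2 [ 215    7   95  103 3809] [262.45156209  57.46757679] 53.7 294.8
3 [261  59   5  28 128] [263.1484375  73.2734375] 92.9 94.7
11 [267  83  73  37 518] [306.32818533 102.67760618] 52.5 54.3
ring ell ((468.89556884765625, 378.9450988769531), (67.5312728881836, 67.86416625976562), 78.38179779052734) 53.73337520251994
red [454.21086483 352.87921588] -119.39555147903442 29.917733681615456
ptr line (array([464.3, 370.4]), 15.3, 2.5, 63.9) 92.85748395708148
ptr line (array([464.3, 370.4]), 15.3, 2.5, 63.9) 92
bar (array([469.1, 378.8]), 36.9, 10.7, 63.26)
skirt ((468.7655029296875, 379.05230712890625), 21.259340286254883)
```

Ring-fit says the mark is at −119.4°, pointer about −117°; worth a small −0.04 rad trim.

Emit:
{"method": "move_arm", "body": {"targets": [{"x": 0.018,"y": 0.032,"z": 0,"ax": 0,"ay": 0,"az": 0,"claw": 1},{"x": 0.018,"y": 0.032,"z": 0,"ax": 0,"ay": 0,"az": 0,"claw": 1},{"x": 0.013,"y": 0.022,"z": -0.01,"ax": 0,"ay": 0,"az": 0,"claw": 1},{"x": 0,"y": 0,"z": -0.02,"ax": 0,"ay": 0,"az": 0,"claw": 1},{"x": 0,"y": 0,"z": 0,"ax": 0,"ay": 0,"az": 0,"claw": 0.4}]}}

```text
clock: 44.2
tcp_pos: [465.3, 372.9, 138.4]
tcp_rot: [0.001, 0.852, 0.524, -0.002]
force: [-1.0, -0.7, -0.5]
finger_gap: 69.8
```

```bash
python3 - <<'E'
from knob import *
show((468.9,379.3,87),-26.9)
E
```

```text
t 44.2 p [465.3 372.9 138.4] stn -124.7 409.4 jaw -26.86 tilt fix ax,ay 0.0035 -0.0033 gap 69.8 F [-1.  -0.7 -0.5] J [-0.9   0.82  0.26  1.76 -0.34  0.61 -0.91]
delta mm [  3.6   6.4 -51.4]
az -0.001
```

Emit:
{"method": "move_arm", "body": {"targets": [{"x": 0.0035,"y": 0.006,"z": -0.015,"ax": 0.003,"ay": -0.003,"az": 0,"claw": 0.2},{"x": 0,"y": 0,"z": -0.015,"ax": 0,"ay": 0,"az": 0,"claw": 0},{"x": 0,"y": 0,"z": -0.004,"ax": 0,"ay": 0,"az": 0,"claw": 0},{"x": 0,"y": 0,"z": 0,"ax": 0,"ay": 0,"az": 0,"claw": 0}]}}

```text
clock: 44.7
tcp_pos: [469.2, 378.2, 102.9]
tcp_rot: [0.0, 0.852, 0.523, -0.0]
force: [-0.2, 0.5, -0.2]
finger_gap: 42.5
```

```bash
python3 - <<'E'
from knob import *
show((468.9,379.3,87),-26.9)
E
```

```text
t 44.7 p [469.2 378.2 102.9] stn -121.8 415.3 jaw -26.94 tilt fix ax,ay 0.0006 -0.0001 gap 42.5 F [-0.2  0.5 -0.2] J [-0.89  0.88  0.24  1.76 -0.35  0.55 -0.9 ]
delta mm [ -0.3   1.1 -15.9]
az 0.001
```

Emit:
{"method": "move_arm", "body": {"targets": [{"x": 0,"y": 0.001,"z": -0.01,"ax": 0,"ay": 0,"az": -0.002,"claw": 0},{"x": 0,"y": 0,"z": -0.005,"ax": 0,"ay": 0,"az": 0,"claw": -0.5},{"x": 0,"y": 0,"z": 0,"ax": 0,"ay": 0,"az": 0,"claw": -1},{"x": 0,"y": 0,"z": 0,"ax": 0,"ay": 0,"az": 0,"claw": -1},{"x": 0,"y": 0,"z": 0,"ax": 0,"ay": 0,"az": 0,"claw": -1},{"x": 0,"y": 0,"z": 0,"ax": 0,"ay": 0,"az": -0.03,"claw": -1},{"x": 0,"y": 0,"z": 0,"ax": 0,"ay": 0,"az": -0.01,"claw": -1},{"x": 0,"y": 0,"z": 0,"ax": 0,"ay": 0,"az": 0,"claw": -1}]}}

```text
clock: 45.7
tcp_pos: [469.0, 379.5, 87.5]
tcp_rot: [-0.0, 0.864, 0.504, 0.0]
force: [-1.1, -0.3, -1.6]
finger_gap: 10.3
```

```bash
python3 - <<'E'
from knob import *
show((468.9,379.3,87),-29.4)
E
```

```text
t 45.7 p [469.  379.5  87.5] stn -122.3 416.5 jaw -29.5 tilt fix ax,ay -0.0 0.0 gap 10.3 F [-1.1 -0.3 -1.6] J [-0.89  0.9   0.24  1.76 -0.38  0.52 -0.92]
delta mm [-0.1 -0.2 -0.5]
az 0.002
```

Release, lift, then back to the viewing spot.

Emit:
{"method": "move_arm", "body": {"targets": [{"x": 0,"y": 0,"z": 0,"ax": 0,"ay": 0,"az": 0,"claw": -0.5},{"x": 0,"y": 0,"z": 0,"ax": 0,"ay": 0,"az": 0,"claw": 0},{"x": 0,"y": 0,"z": 0,"ax": 0,"ay": 0,"az": 0,"claw": 0.3},{"x": 0,"y": 0,"z": 0.02,"ax": 0,"ay": 0,"az": 0,"claw": 0.5},{"x": 0,"y": 0,"z": 0.04,"ax": 0,"ay": 0,"az": 0,"claw": 1},{"x": -0.01,"y": -0.02,"z": 0.02,"ax": 0,"ay": 0,"az": 0.02,"claw": 1},{"x": -0.018,"y": -0.032,"z": 0,"ax": 0,"ay": 0,"az": 0.02,"claw": 1},{"x": -0.015,"y": -0.025,"z": 0,"ax": 0,"ay": 0,"az": 0,"claw": 1},{"x": 0,"y": 0,"z": 0,"ax": 0,"ay": 0,"az": 0,"claw": 1}]}}

```text
clock: 46.82
tcp_pos: [426.0, 301.1, 171.2]
tcp_rot: [0.0, 0.853, 0.521, 0.002]
force: [0.1, 1.2, 0.9]
finger_gap: 85.1
```

```bash
python3 - <<'E'
from knob import *
show(); im,dep,T=snap('wrist','w24')
cv2.imwrite('pics/w24c.png',cv2.resize(im[0:120,180:340,::-1],(800,600),interpolation=cv2.INTER_CUBIC))
hsv=cv2.cvtColor(im,cv2.COLOR_RGB2HSV); P=cloud('wrist',dep,T)
sub=np.zeros((384,512),bool); sub[0:150,180:340]=1
h=hsv[...,0].astype(int)
red=sub&((h<8)|(h>172))&(hsv[...,1]>120)
w=sub&(hsv[...,2]>170)&(hsv[...,1]<50)
n,l,st,ce=cv2.connectedComponentsWithStats(w.astype(np.uint8))
def ang(v): return np.degrees(np.arctan2(v[1],v[0]))
for i in range(1,n):
    z=np.median(P[l==i][:,2])
    X=onplane('wrist',np.argwhere(l==i)[:,::-1],z,T)[:,:2]
    if st[i,4]>30 and z>75: print('ptr line',rect(X),z)
    if st[i,4]>1500:
        e=cv2.fitEllipse(cv2.convexHull(X.astype(np.float32))); print('ring ell',e,z); c=np.array(e[0])
        R_=onplane('wrist',np.argwhere(red)[:,::-1],z,T)[:,:2].mean(0); print('red',R_,ang(R_-c),np.hypot(*(R_-c)))
k=sub&(hsv[...,2]<80)&(P[...,2]>82)&(P[...,2]<96); print('bar',rect(P[k][:,:2]))
# guard fin
y=(h>20)&(h<35)&(hsv[...,1]>150)&(P[...,2]>110)&(P[...,2]<130); print('fin',P[y].mean(0) if y.any() else None,y.sum())
E
```

```text
t 46.83 p [426.  301.1 171.2] stn -151.0 331.8 jaw -27.14 tilt fix ax,ay -0.0023 0.0038 gap 85.1 F [0.1 1.2 0.9] J [-0.86  0.69  0.25  1.97 -0.33  0.52 -0.84]
ring ell ((468.82196044921875, 378.8103942871094), (67.6517105102539, 67.8284683227539), 122.82978057861328) 53.68542075012698
red [453.84974527 352.32208703] -119.47681235465333 30.426923093428822
ptr line (array([463.9, 370.3]), 15.6, 2.5, 62.9) 92.73970399429743
bar (array([468.8, 378.8]), 36.9, 10.9, 60.54)
fin [565.18775392 366.18048433 120.05494572] 736
```

View pics/w24c.png

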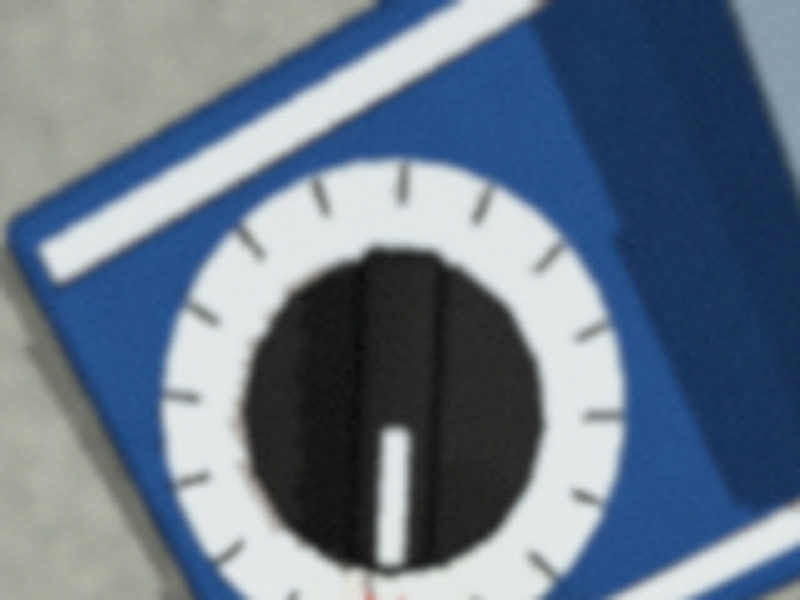

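Pointer −119.46°, mark −119.48°: aligned. Now the guard.

Emit:
{"method": "move_arm", "body": {"targets": [{"x": 0.025,"y": 0.015,"z": 0.02,"ax": 0,"ay": 0.003,"az": 0.12,"claw": 1},{"x": 0.028,"y": 0.016,"z": 0.02,"ax": 0,"ay": 0,"az": 0.12,"claw": 1},{"x": 0.028,"y": 0.016,"z": 0,"ax": 0,"ay": 0,"az": 0.12,"claw": 1},{"x": 0.028,"y": 0.016,"z": 0,"ax": 0,"ay": 0,"az": 0.08,"claw": 1},{"x": 0.02,"y": 0.01,"z": 0,"ax": 0,"ay": 0,"az": 0,"claw": 1},{"x": 0,"y": 0,"z": 0,"ax": 0,"ay": 0,"az": 0,"claw": 1}]}}

```text
clock: 47.62
tcp_pos: [562.3, 385.7, 212.9]
tcp_rot: [-0.001, 0.711, 0.703, 0.005]
force: [0.3, -0.2, -0.5]
finger_gap: 85.7
```

```bash
cat > fin.py <<'E'
from pose import *
def fin(tag):
    im,dep,T=snap('wrist',tag); hsv=cv2.cvtColor(im,cv2.COLOR_RGB2HSV); P=cloud('wrist',dep,T); h=hsv[...,0].astype(int)
    y=(h>20)&(h<35)&(hsv[...,1]>120)&(P[...,2]>121)&(P[...,2]<128)&(P[...,1]>330)&(P[...,1]<430)
    y=cv2.morphologyEx(y.astype(np.uint8),cv2.MORPH_OPEN,np.ones((3,3)))>0
    print('fin',rect(P[y][:,:2]),np.median(P[y][:,2]),y.sum())
E
python3 - <<'E'
from fin import *
show((567,379),0); fin('w25')
E
```

```text
t 47.62 p [562.3 385.7 212.9] stn -31.4 438.6 jaw -0.69 tilt fix ax,ay -0.0093 0.0059 gap 85.7 F [ 0.3 -0.2 -0.5] J [-0.75  0.81  0.17  1.43 -0.16  0.9  -0.55]
delta mm [ 4.7 -6.7]
az 0.012
fin (array([569.5, 379.3]), 35.4, 10.9, 89.46) 123.86714942027271 605
```

View pics/w25.png

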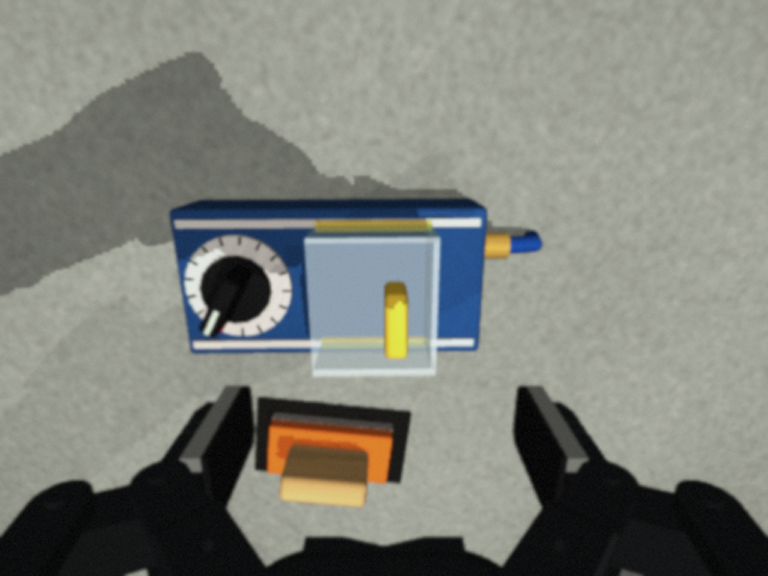

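Emit:
{"method": "move_arm", "body": {"targets": [{"x": 0.007,"y": -0.006,"z": -0.025,"ax": -0.009,"ay": 0.006,"az": 0,"claw": 0.6},{"x": 0,"y": 0,"z": -0.03,"ax": 0,"ay": 0,"az": 0,"claw": 0.3},{"x": 0,"y": 0,"z": -0.008,"ax": 0,"ay": 0,"az": 0,"claw": 0.2},{"x": 0,"y": 0,"z": 0,"ax": 0,"ay": 0,"az": 0,"claw": 0.2}]}}

```text
clock: 48.18
tcp_pos: [565.8, 380.3, 149.5]
tcp_rot: [-0.001, 0.711, 0.704, -0.001]
force: [0.3, -0.5, -0.9]
finger_gap: 51.5
```

```bash
python3 - <<'E'
from fin import *
show((569.5,379.3,121),-.5); fin('w26')
E
```

```text
t 48.17 p [565.8 380.3 149.5] stn -27.0 433.9 jaw -0.56 tilt fix ax,ay -0.0001 -0.0025 gap 51.5 F [ 0.3 -0.5 -0.9] J [-0.73  0.89  0.15  1.47 -0.17  0.8  -0.53]
delta mm [  3.7  -1.  -28.5]
az 0.001
fin (array([569.3, 379.1]), 35.4, 10.9, 89.4) 123.94404243692036 1110
```

Emit:
{"method": "move_arm", "body": {"targets": [{"x": 0.004,"y": -0.001,"z": -0.012,"ax": 0,"ay": -0.002,"az": 0,"claw": 0.2},{"x": 0,"y": 0,"z": -0.01,"ax": 0,"ay": 0,"az": 0,"claw": 0},{"x": 0,"y": 0,"z": -0.002,"ax": 0,"ay": 0,"az": 0,"claw": -0.2},{"x": 0,"y": 0,"z": 0,"ax": 0,"ay": 0,"az": 0,"claw": -0.2}]}}

```text
clock: 48.72
tcp_pos: [571.1, 380.1, 126.5]
tcp_rot: [0.0, 0.71, 0.704, 0.002]
force: [-0.3, -0.6, -0.6]
finger_gap: 34.1
```

```bash
python3 - <<'E'
from fin import *
show((569.4,379.2,121),-.5)
E
```

```text
t 48.73 p [571.1 380.1 126.5] stn -21.7 434.6 jaw -0.54 tilt fix ax,ay -0.0025 0.003 gap 34.1 F [-0.3 -0.6 -0.6] J [-0.73  0.92  0.15  1.47 -0.17  0.76 -0.52]
delta mm [-1.7 -0.9 -5.5]
az 0.001
```

Emit:
{"method": "move_arm", "body": {"targets": [{"x": -0.0015,"y": -0.001,"z": -0.004,"ax": -0.002,"ay": 0.003,"az": 0,"claw": -0.2},{"x": 0,"y": 0,"z": -0.001,"ax": 0,"ay": 0,"az": 0,"claw": -0.5},{"x": 0,"y": 0,"z": 0,"ax": 0,"ay": 0,"az": 0,"claw": -1},{"x": 0,"y": 0,"z": 0,"ax": 0,"ay": 0,"az": 0,"claw": -1},{"x": 0,"y": 0,"z": 0,"ax": 0,"ay": 0,"az": 0,"claw": -1}], "squeeze": 40}}

```text
clock: 49.35
tcp_pos: [569.7, 379.2, 121.7]
tcp_rot: [-0.0, 0.71, 0.704, 0.0]
force: [0.0, 0.8, -0.5]
finger_gap: 11.5
```

```bash
python3 - <<'E'
from fin import *
show((569.4,379.2,121),-.5)
E
```

```text
t 49.35 p [569.7 379.2 121.7] stn -22.9 433.5 jaw -0.5 tilt fix ax,ay -0.0008 0.0005 gap 11.5 F [ 0.   0.8 -0.5] J [-0.73  0.93  0.14  1.48 -0.17  0.75 -0.52]
delta mm [-0.3 -0.  -0.7]
az 0.0
```

Emit:
{"method": "move_arm", "body": {"targets": [{"x": -0.006,"y": 0,"z": 0,"ax": 0,"ay": 0,"az": 0,"claw": -1},{"x": -0.011,"y": 0.0001,"z": 0,"ax": 0,"ay": 0,"az": 0,"claw": -1},{"x": -0.011,"y": 0.0001,"z": 0,"ax": 0,"ay": 0,"az": 0,"claw": -1},{"x": -0.011,"y": 0.0001,"z": 0,"ax": 0,"ay": 0,"az": 0,"claw": -1},{"x": -0.011,"y": 0.0001,"z": 0,"ax": 0,"ay": 0,"az": 0,"claw": -1},{"x": -0.011,"y": 0.0001,"z": 0,"ax": 0,"ay": 0,"az": 0,"claw": -1},{"x": -0.006,"y": 0,"z": 0,"ax": 0,"ay": 0,"az": 0,"claw": -1},{"x": 0,"y": 0,"z": 0,"ax": 0,"ay": 0,"az": 0,"claw": -1}]}}

```text
clock: 50.35
tcp_pos: [497.5, 379.7, 121.7]
tcp_rot: [0.0, 0.71, 0.704, 0.0]
force: [0.3, -0.8, -0.9]
finger_gap: 11.1
```

```bash
python3 - <<'E'
from fin import *
show()
E
```

```text
t 50.35 p [497.5 379.7 121.7] stn -94.1 421.6 jaw -0.45 tilt fix ax,ay -0.0004 0.0009 gap 11.1 F [ 0.3 -0.8 -0.9] J [-0.8   0.86  0.14  1.68 -0.19  0.62 -0.57]
```

Emit:
{"method": "move_arm", "body": {"targets": [{"x": -0.004,"y": 0,"z": 0,"ax": 0,"ay": 0,"az": 0,"claw": -1},{"x": -0.004,"y": 0,"z": 0,"ax": 0,"ay": 0,"az": 0,"claw": -1},{"x": -0.004,"y": 0,"z": 0,"ax": 0,"ay": 0,"az": 0,"claw": -1},{"x": -0.003,"y": 0,"z": 0,"ax": 0,"ay": 0,"az": 0,"claw": -1}]}}

```text
clock: 50.85
tcp_pos: [483.0, 379.7, 121.7]
tcp_rot: [0.001, 0.71, 0.704, 0.001]
force: [1.5, 0.1, -2.7]
finger_gap: 11.1
```

Emit:
{"method": "move_arm", "body": {"targets": [{"x": -0.003,"y": 0,"z": 0,"ax": 0,"ay": 0,"az": 0,"claw": -1},{"x": -0.003,"y": 0,"z": 0,"ax": 0,"ay": 0,"az": 0,"claw": -1}]}}

```text
clock: 51.1
tcp_pos: [480.5, 379.7, 121.8]
tcp_rot: [0.003, 0.711, 0.704, 0.005]
force: [9.9, 1.3, -10.3]
finger_gap: 11.3
```

Emit:
{"method": "move_arm", "body": {"targets": [{"x": -0.003,"y": 0,"z": 0,"ax": 0,"ay": 0,"az": 0,"claw": -1}]}}

```text
clock: 51.22
tcp_pos: [480.5, 379.7, 121.8]
tcp_rot: [0.004, 0.711, 0.703, 0.007]
force: [8.2, 0.6, -8.0]
finger_gap: 11.0
```

At the stop. Release, lift off and check.

Emit:
{"method": "move_arm", "body": {"targets": [{"x": 0,"y": 0,"z": 0,"ax": 0,"ay": 0,"az": 0,"claw": -0.7},{"x": 0,"y": 0,"z": 0,"ax": 0,"ay": 0,"az": 0,"claw": -0.3},{"x": 0,"y": 0,"z": 0,"ax": 0,"ay": 0,"az": 0,"claw": 0},{"x": 0,"y": 0,"z": 0.02,"ax": 0,"ay": 0,"az": 0,"claw": 0.2},{"x": 0,"y": 0,"z": 0.05,"ax": 0,"ay": 0,"az": 0,"claw": 0.2},{"x": 0,"y": 0,"z": 0.05,"ax": 0,"ay": 0,"az": 0,"claw": 0.5},{"x": 0,"y": 0,"z": 0,"ax": 0,"ay": 0,"az": 0,"claw": 1}]}}

```text
clock: 52.1
tcp_pos: [476.7, 379.5, 245.2]
tcp_rot: [0.002, 0.711, 0.703, 0.005]
force: [0.8, 0.2, 0.5]
finger_gap: 79.8
```

```bash
python3 - <<'E'
from fin import *
show(); fin('w27')
im,dep,T=snap('side','s27'); P=cloud('side',dep,T)
print('raw',top(P,dep,(518,-51),91,31),'white',top(P,dep,(590,-357),62,31))
for nm,c,z,r in [('glaz',(773,-43),46,31),('jar',(757,-231),100,30),('tin',(752,113),85,36)]: print(nm,top(P,dep,c,z,r))
snap('scene','c27')
E
```

```text
t 52.1 p [476.7 379.5 245.2] stn -114.6 417.8 jaw -0.59 tilt fix ax,ay -0.0028 0.0099 gap 79.8 F [0.8 0.2 0.5] J [-0.86  0.67  0.19  1.64 -0.16  0.83 -0.61]
fin (array([481.2, 380. ]), 34.3, 10.5, 89.34) 123.85651889532511 498
raw ((518.3, -52.1), 32.0, array([517.1, -53.1]), np.float64(89.4), np.int64(359)) white ((588.7, -355.5), 32.8, array([ 588.9, -357.2]), np.float64(59.6), np.int64(593))
glaz ((776.9, -45.6), 33.1, array([774.6, -45.5]), np.float64(44.6), np.int64(269))
jar ((758.1, -231.8), 28.9, array([ 755.6, -233.9]), np.float64(99.1), np.int64(309))
tin ((751.4, 113.9), 34.7, array([752.2, 110.7]), np.float64(85.0), np.int64(248))
```

View pics/w27.png

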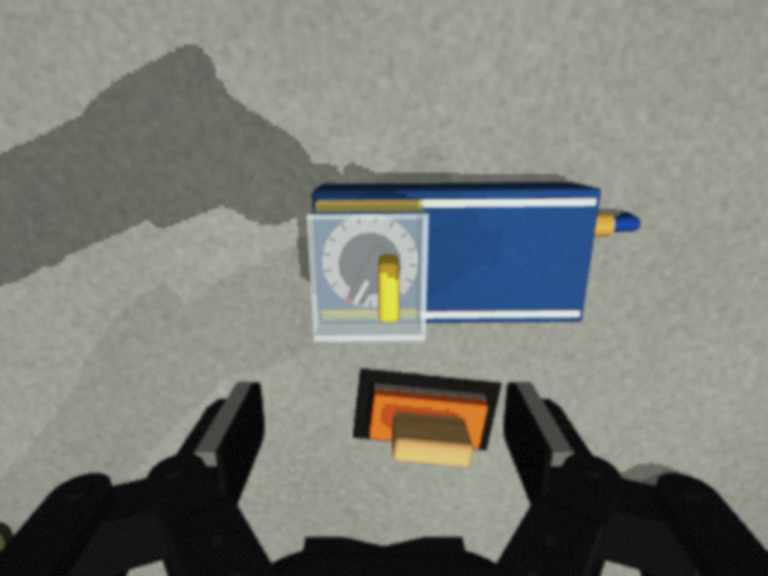

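View pics/s27.png

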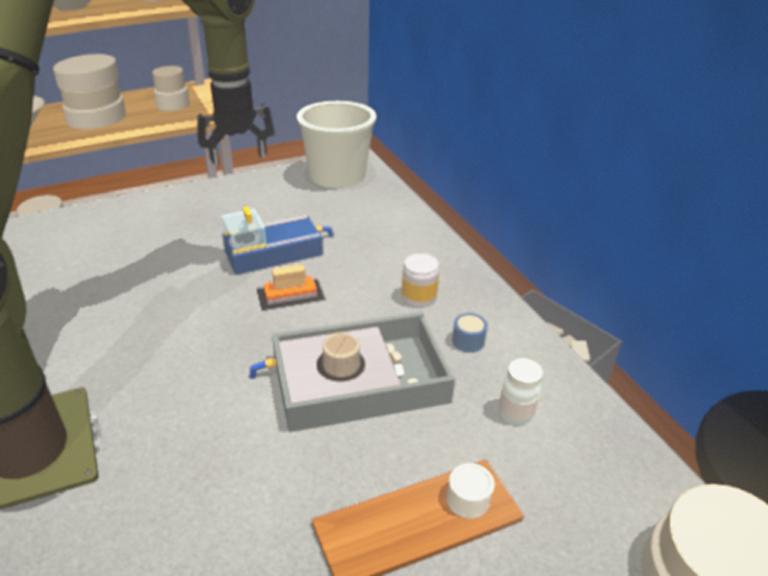

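Guard is over the knob at the end of the rails and everything is in place; the arm is clear.

```bash
python3 -c "
from rig import bot
print(bot.job_done(), bot.observe()['clock'])"
```

```text
the job is handed in; nothing more can be done
the job is handed in; nothing more can be done
```

The job is finished and handed in at about 52 s of the 200 s; no verdict was reported.

What I did, in order:
- **White ramekin:** moved from the pad to the free end of the ware board, at about (590, −357).
- **Chips:** scraped all six into the trough in two passes. The depth image showed nothing left on the plate.
- **Scraper:** back on its mat, on its foot and along the mat, within about 1 mm of centre and less than 1° off.
- **Raw ramekin:** it had been knocked about 25 mm on the board, so I measured its position again before picking it up. It now stands mouth down about 1 mm from the pad centre.
- **Vacuum knob:** turned about 2.5 rad in all. The first turn was 2.3° short, so I gripped it again and trimmed it. The pointer then read −119.46° against −119.48° for the red mark.
- **Guard:** slid until it stopped (about 88 mm, force rising to about 10 N). It now covers the knob, with the hood at the −x end of the box.

**Checks:** the side camera's last reading put the blue ramekin, jar and tin within about 3 mm of their first positions, which is its own scatter. I did not measure the pointer again once the guard was on; the wrist picture through it shows the pointer still at the red mark. The first red-mark estimates, taken from a poorer view, disagreed by up to 6°. I used the later close view, where the fit of the silver ring and the outline of the knob skirt agreed.

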